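Unpack a pinned produce crate into the display tray

TASK

Lever the lid of the wooden crate up with the flat pry tool and open it, then move every squash from the crate into the blue display tray, side by side on its floor. Then shut the empty crate's lid fully and knock its locking peg fully down with the mallet (never with the fingers, nor while the lid is open). Lay both tools down on the counter and leave the jar and the can where they are.

Things in the scene. Friction and masses are not known exactly. Their poses are not given: they have to be found in the camera images.
- crate: Fixed light-wood crate on the counter, 200 mm deep (its x) by 280 mm wide (its y) by 80 mm high without its lid; walls 12 mm, floor 8 mm thick. Origin: centre of its underside; z up; -x is its front (facing the middle of the counter), the lid's hinge is at its +x side. In the middle of the front wall's upper edge a notch 110 mm wide and 10 mm high (from 70 to 80 mm above the counter) leaves a slot right under the lid, in which only a thin blade fits.
- lid (a joint): Angle of the crate's plywood lid, rad: 0 shut, grows as it opens, 1.75 at the stop just past upright. The lid is 200 by 280 mm, 10 mm thick, flush with the crate's outside, with no handle. The hinge is stiff: the lid stays where it is left; 3 to 4 N up at its front edge moves it, about 1 N shuts it.
- lid_hinge (a point): Middle of the lid's hinge line, at the lid's underside: 100 mm towards +x of the crate's origin and 80 mm above the counter. Its axes turn with the lid; the hinge line is its y.
- lid_edge (a point): Middle of the lid's free front edge, on its underside, 200 mm from the hinge. Its axes turn with the lid: -x points from hinge to edge, z is the lid's outer normal.
- peg_top (a point): Centre of the top of the locking peg: a dark wooden peg of 26 mm diameter through the lid near its front edge (35 mm from the edge, 90 mm towards the crate's +y from the middle). Up, it stands 28 mm above the lid's outer face; z is its axis, outward.
- peg (a joint): How far the locking peg is driven, m: 0 up, 0.020 fully down (8 mm still proud). Stiff and sprung, moves under about 5 N and then stays.
- blade_grip (a point): Grip point in the pry tool's handle, half-way up (14 mm above the tool's underside). The tool lies flat on the counter: wooden handle 110 mm long, 26 mm wide, 28 mm high, then a flat steel blade 32 mm wide and 3 mm thick, level with the handle's underside, that juts 100 mm out of the handle along +x. The handle runs from 65 mm behind to 45 mm ahead (+x) of this point. z up.
- blade_tip (a point): Middle of the blade's front edge, half-way through its thickness, 145 mm along +x from blade_grip and 12.5 mm lower; same axes.
- mallet_grip (a point): Grip point in the mallet's handle, 42 mm above the counter. The wooden mallet stands on its striking face: head 64 by 64 mm and 70 mm high at the +x end, handle 24 mm wide and 28 mm high, level, from 92 mm behind this point to the head, whose near side is 38 mm ahead (+x). z up.
- mallet_face (a point): Centre of the mallet's striking face (the head's underside), 70 mm along +x from mallet_grip and 42 mm lower; same axes.
- squash0_mid (a point): Centre, half-way up, of a small squat squash: 60 mm in diameter, 46 mm high (23 mm below this point) plus a short stem, standing on its flat base. Two to four squashes are in the crate.
- squash1_mid (a point): The same, of the second squash.
- squash2_mid (a point): The same, of the third squash.
- squash3_mid (a point): The same, of the fourth squash.
- tray: Fixed blue open display tray, 220 mm (x) by 250 mm (y), 45 mm high, walls 8 mm, floor 8 mm thick. Origin: centre of its underside.
- jar: Bystander: amber jar, 68 mm in diameter, 95 mm high, origin under its centre.
- can: Bystander: paper-labelled can, 60 mm in diameter, 80 mm high, origin under its centre.
There are look-alikes about, which are no part of the job. Leave any pink look-alike of the part that bears blade_grip alone.

How it is judged:
On the way, in this order (a step that is already met when the one before it is completed fails the run):
1. the lid is levered up by the pry tool's blade (value of joint lid above 0.2 rad and contact force between blade and lid above 0.3 N), for 0.1 s.
2. the lid stands open (value of joint lid above 1.2 rad), for 0.2 s.
3. every squash rests in the tray (x of squash0_mid in the frame of tray between -0.098 and 0.098 m and y of squash0_mid in the frame of tray between -0.113 and 0.113 m and height (world z) of each of squash0_mid, squash1_mid, squash2_mid, squash3_mid below 0.055 m and linear speed of each of squash0, squash1, squash2, squash3 below 0.05 m/s and x of squash1_mid in the frame of tray between -0.098 and 0.098 m and y of squash1_mid in the frame of tray between -0.113 and 0.113 m and x of squash2_mid in the frame of tray between -0.098 and 0.098 m and y of squash2_mid in the frame of tray between -0.113 and 0.113 m and x of squash3_mid in the frame of tray between -0.098 and 0.098 m and y of squash3_mid in the frame of tray between -0.113 and 0.113 m), for 0.2 s.
4. the lid is shut (value of joint lid below 0.05 rad), for 0.2 s.
5. the peg is knocked down by the mallet (value of joint lid below 0.05 rad and value of joint peg above 0.015 m and contact force between mallet and peg above 0.5 N), for 0.05 s.
At the end, for the whole second after the job is handed in: Every squash rests in the tray on its floor, not on another; the lid is shut within 0.05 rad; the peg is driven at least 15 of its 20 mm; the pry tool and the mallet lie at rest on the counter (all of step 3 and value of joint lid below 0.05 rad and value of joint peg above 0.015 m and height (world z) of blade_grip between 0 and 0.05 m and height (world z) of mallet_grip between 0 and 0.06 m and linear speed of each of blade, mallet below 0.03 m/s); the robot touches nothing.
It fails at once if the jar or the can is shifted by more than 25 mm (distance of any of jar, can from where it was at the start of the episode above 0.025 m).
It fails at once if the fingers push the peg (contact force between the fingers and peg above 4 N).
It fails at once if the peg is driven while the lid is open (value of joint peg above 0.01 m and value of joint lid above 0.1 rad).
Of squash0, squash1, squash2, squash3 only 2 to 4 are there at a start; the rules pass over those that are not, and their reading is None.
At some moment in a run one of blade, mallet may be knocked a few centimetres aside while the robot is not near it.
It also fails if it takes over 210 s, if anything falls off the work surface, if the arm or the gripper's body presses on something with over 40 N, if the wrist force passes 120 N, or if a joint passes its speed limit or range.

ROBOT

A 7-joint arm with a two-finger parallel gripper is mounted at the origin on the work surface. World frame = base frame: x ahead of the robot, y to its left, z up, the work surface at z = 0. Lengths are in m, angles in rad, forces in N, time in s.
With the tool pointing down it reaches from about 0.425 to 0.825 m from the base axis. Payload 3.6 kg.
Tool frame: the origin (TCP) lies at the very end of the fingers, on their centre line; the grasp point (between the pads) lies 19 mm behind it; z points along the fingers, x is the direction in which the jaws open and shut, and the axes are right-handed (so a half turn about z gives the same grasp; the last joint's range is limited). The gripper opens to 85 mm and grips with 20 to 120 N. Pads are 22 mm wide; open, the fingers measure 114 mm over their backs; the gripper's body (76 mm by 85 mm) begins 54 mm behind the grasp point. The pads swing forward as they close: fully open they stand 13 mm farther back than shut.
Start: joints at [-1.353, 0.615, -0.013, 1.423, 0.008, 1.103, -0.04], TCP at [0.158, 0.631, 0.231] pointing down, gripper open.
Joint ranges: [-3.12, 3.12], [-0.3, 2.06], [-1.34, 1.32], [0.26, 2.42], [-1.36, 4.5], [0.01, 1.98], [-2.84, 2.84]. Speed limits (rad/s): [2.79, 2.79, 3.14, 3.14, 3.14, 3.14, 3.14].

INTERFACE

Orientations are given as a unit quaternion [x, y, z, w].
In Python, from bench import read_state, read_camera, calibration, job_done gives the robot as it stands.
- The arm moves only by the tool send_rows, never from a script. Its arguments are lists of equal length, an entry for each row: "dp": the shift along the tool's x, y, z in units of 25 mm (1.0 is 25 mm), a list of three; "spin": the turn about the tool's z in units of 5 degrees (1.0 is 5 degrees). In form: {"dp": [[x, y, z], ...], "spin": [spin, ...]}. A call has 1 to 5 rows; each row shifts and turns the pose as measured when the row begins, along the tool's axes as they then stand; what a row does not reach is not made up. A row lasts 1/12 s, in which the tool goes at most 41.7 mm and 7.16 degrees, less where a joint would pass 70% of its speed; a pose out of reach is approached as far as the arm can. A call is refused whole if a number of a shift passes 1 or a number of a turn 1, either way. A call with a gripper value outside its range is refused whole. "fingers" is the finger opening in mm, from 0 to 85.4, set as the call begins (left out, the last holds). The fingers move at their own pace and stop on an object; "force" is the grip in N (left out, the last holds). Time passes only in rows, so rows that do not move let the fingers close. It gives the time, the measured TCP pose, the force and the opening at its end, in the units of the state.
- read_state(): the state, without advancing time (a new reading comes with each control period).
- read_camera(name): name is "scene" or "top" or "wrist"; returns (picture, depth): 480x640x3 uint8, blue, green, red; 480x640 float32, m along the optical axis (not along the pixel's ray), 0 where there is no reading.
- calibration(name): a dict with "fx", "fy", "cx", "cy" (pixels), "eye" and "orientation" of the camera in the world. Camera axes: x right, y down, z forward; pixel columns grow to the right and rows downward; lengths in m; the calibration is good to about 2 mm. A picture is of the moment at which its call begins: read the wrist's pose just before it. calibration takes no time and is no camera call; for the wrist camera it gives the pose at the moment of the call.
- job_done(): hands the job in, once; it reports no verdict.
The state is a dict: "clock": time; "joint_pos": joint angles; "joint_vel": joint speeds; "effort": joint torques, N m; "position": TCP position; "ee_rot": TCP orientation; "ft_force": force on the tool from outside, world axes, zero at the start; "moment": the same for the moment, N m; "finger_gap": finger opening in m.
Only numpy, scipy, OpenCV 4.12 (cv2) and the standard library are available. Lean on these libraries where they do the work, as an engineer would, in place of code of your own. Each camera call takes 0.05 s, during which the arm holds its last target.

## Working session

There is one attempt and no reset: what is moved stays moved. The work goes in short steps, Python scripts to look and compute and a tool call to move; the robot and the scene stay as the last step left them, time stands still between calls to the robot, and variables do not carry over. Pictures are saved under pics/ and viewed, and the job is handed in when it is done.

Besides the shell and the picture viewer there is one more tool, called as name([rows], argument=value, ...), one row to a line, values as JSON. send_rows: Moves the arm, as the interface text tells. Its arguments: {"type":"object","properties":{"dp":{"type":"array","items":{"type":"array","items":{"type":"number"}}},"spin":{"type":"array","items":{"type":"number"}},"fingers":{"type":"number"},"force":{"type":"number"}},"required":["dp","spin"]}

```bash
ls; mkdir -p pics; python3 - <<'E'
from bench import *
import cv2
print(read_state())
for n in ["scene","top","wrist"]:
    c=calibration(n);print(n,c)
    p,d=read_camera(n);cv2.imwrite(f"pics/{n}0.png",p)
    import numpy as np;np.save(f"pics/{n}0.npy",d)
E
```

```text
pics
{'clock': 0.0, 'joint_pos': array([-1.35251208,  0.61591619, -0.01261619,  1.42491798,  0.00812103,
        1.10338159, -0.04034892]), 'joint_vel': array([-0.00242643,  0.00060361,  0.0003085 ,  0.00020964,  0.00116794,
        0.00014832,  0.00104232]), 'effort': array([-3.23573386e-04, -4.69225109e+01,  2.59446166e-01, -1.71035206e+01,
        1.00470180e-02,  9.72530659e-03, -4.96860920e-06]), 'position': array([0.15733635, 0.62987945, 0.23013378]), 'ee_rot': array([ 0.78810585,  0.6155384 , -0.00099626,  0.00081361]), 'ft_force': array([ 1.64804947,  0.47380711, -0.4548792 ]), 'moment': array([-0.03329948, -0.03191487, -0.00744046]), 'finger_gap': 0.08538365184368168}
scene {'fx': 609.8792495873274, 'fy': 609.8792495873274, 'cx': 327.3599500563462, 'cy': 230.93909885427743, 'eye': array([0.97428928, 0.58922284, 1.24150114]), 'orientation': array([ 0.34058297,  0.90084948, -0.25321444, -0.09141061])}
top {'fx': 503.70178048040157, 'fy': 503.70178048040157, 'cx': 327.9023949378738, 'cy': 237.39110098925332, 'eye': array([0.44918157, 0.0648738 , 1.1574638 ]), 'orientation': array([ 0.71673273, -0.69671407,  0.02240885, -0.01953338])}
wrist {'fx': 381.2002806965353, 'fy': 381.2002806965353, 'cx': 321.8231423263701, 'cy': 230.50931652782955, 'eye': array([0.07593935, 0.65053774, 0.37382848]), 'orientation': array([0.77702104, 0.60720951, 0.10106571, 0.13160786])}
```

View pics/scene0.png

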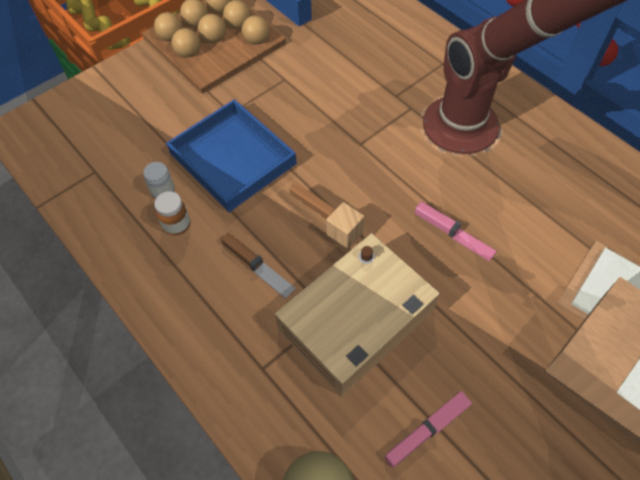

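View pics/top0.png

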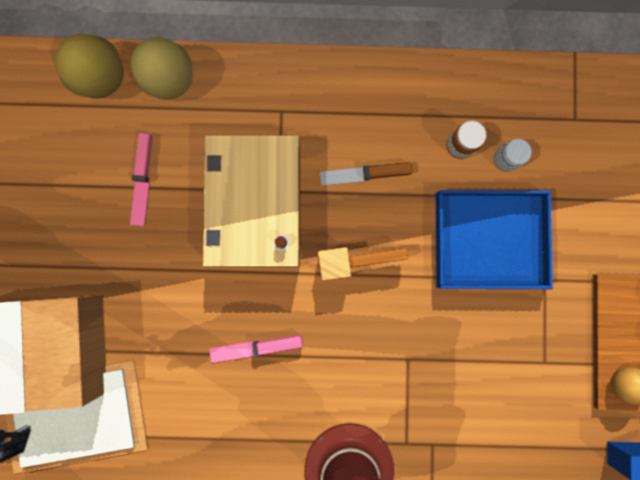

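View pics/wrist0.png

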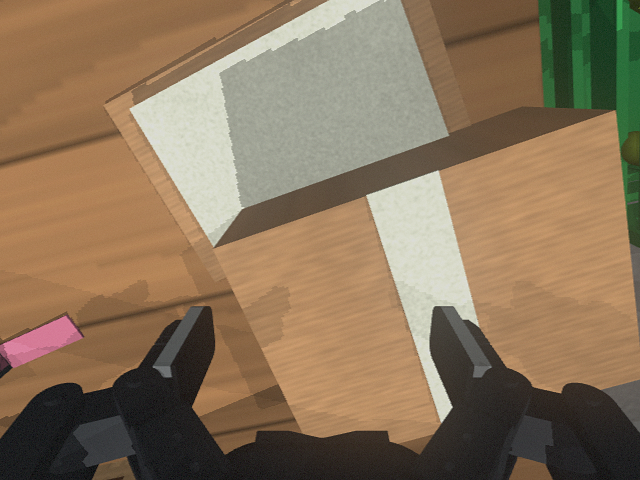

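The top view shows:
- The crate at about (252,200), with its hinge on the left, its front facing right and the peg at (281,242).
- The steel-bladed pry tool at (365,173), with its blade tip at the left, near (321,178).
- The mallet at (335,263).
- The tray at (495,240).
- The jar and can at (470,138) and (515,153).

There are two pink look-alikes, at (141,180) and (255,349). The tool with the brown handle and grey blade is the one that fits the description. Next I'll measure positions.

```bash
cat > h.py <<'E'
import numpy as np, cv2, json
from bench import *
from scipy.spatial.transform import Rotation as R
def ray(n,u,v,z,c=None):
    c=c or calibration(n)
    d=R.from_quat(c["orientation"]).apply([(u-c["cx"])/c["fx"],(v-c["cy"])/c["fy"],1])
    e=np.array(c["eye"]); return e+d*(z-e[2])/d[2]
def cloud(n,d,c=None):
    c=c or calibration(n)
    v,u=np.mgrid[0:480,0:640]
    P=np.stack([(u-c["cx"])/c["fx"]*d,(v-c["cy"])/c["fy"]*d,d],-1)
    W=R.from_quat(c["orientation"]).apply(P.reshape(-1,3)).reshape(480,640,3)+c["eye"]
    W[d<=0]=np.nan; return W
def go(x=None,y=None,z=None,yaw=None):
    """tool-axes units to reach the target (yaw of tool x in deg, nearest mod 180)"""
    s=read_state(); p=np.array(s["position"]); r=R.from_quat(s["ee_rot"])
    X=r.apply([1,0,0]); cy=np.degrees(np.arctan2(X[1],X[0]))
    t=np.array([p[0] if x is None else x,p[1] if y is None else y,p[2] if z is None else z])
    sp=0
    if yaw is not None:
        dd=(yaw-cy+90)%180-90; sp=-dd/5
    print("t%.2f p"%s["clock"],p.round(4),"yaw%.1f"%cy,"gap%.4f"%s["finger_gap"],"F",np.round(s["ft_force"],1),"j7 %.2f"%s["joint_pos"][6])
    print(" dp(tool now)",(r.inv().apply(t-p)/.025).round(2),"spin",round(sp,2))
    if yaw is not None:
        r2=r*R.from_euler('z',sp*5,degrees=True); print(" dp(after spin)",(r2.inv().apply(t-p)/.025).round(2))
E
python3 - <<'E'
from h import *
p=cv2.imread("pics/top0.png");d=np.load("pics/top0.npy");W=cloud("top",d)
ps=cv2.imread("pics/scene0.png");ds=np.load("pics/scene0.npy");WS=cloud("scene",ds)
for n,u,v in [("lid",250,200),("tab",400,230),("handle",390,171),("blade",345,178),("mallethead",335,265),("mhandle",380,259),("peg",281,242),("jar",471,136),("can",517,151),("trayfloor",495,240)]:
    print(n,W[v,u].round(3))
# top rims by height
def rect(mask,z,c,nm):
    cs,_=cv2.findContours(mask.astype(np.uint8),cv2.RETR_EXTERNAL,cv2.CHAIN_APPROX_NONE)
    k=max(cs,key=cv2.contourArea); b=cv2.boxPoints(cv2.minAreaRect(k)); print(nm,b.round(1).tolist())
    B=np.array([ray(c,u,v,z)[:2] for u,v in b]); print(B.round(4).tolist(),"mid",B.mean(0).round(4),"sides",np.linalg.norm(B[0]-B[1]).round(4),np.linalg.norm(B[1]-B[2]).round(4))
def reg(m,u0,u1,v0,v1):
    k=np.zeros_like(m);k[v0:v1,u0:u1]=m[v0:v1,u0:u1];return k
Z=W[...,2]
rect(reg((Z>.08)&(Z<.1),190,320,120,285),.09,"top","lid")
hsv=cv2.cvtColor(p,cv2.COLOR_BGR2HSV)
rect(reg((hsv[...,0]>100)&(hsv[...,0]<125)&(hsv[...,1]>120),420,570,170,305),.045,"top","tray")
rect(reg((Z>.06)&(Z<.08),310,355,240,290),.07,"top","mallet head")
rect(reg((Z>.035)&(Z<.066),340,420,240,280),.056,"top","mallet handle")
rect(reg((Z>.015)&(Z<.04),355,420,155,190),.028,"top","pry handle")
rect(reg((hsv[...,1]<70)&(hsv[...,2]>80),315,366,160,190),.003,"top","blade")
cr=cv2.resize(p[140:300,300:430],None,fx=5,fy=5,interpolation=cv2.INTER_CUBIC)[:600];cv2.imwrite("pics/crop0.png",cv2.resize(p[145:290,305:425],None,fx=4,fy=4,interpolation=cv2.INTER_CUBIC))
E
```

```text
lid [0.588 0.23  0.088]
tab [ 0.54  -0.105 -0.002]
handle [ 0.671 -0.075  0.028]
blade [0.656 0.026 0.004]
mallethead [0.455 0.044 0.066]
mhandle [ 0.471 -0.054  0.058]
peg [0.499 0.158 0.117]
jar [ 0.739 -0.239  0.095]
can [ 0.712 -0.342  0.083]
trayfloor [ 0.522 -0.321  0.01 ]
lid [[203.0, 265.0], [203.0, 136.0], [297.0, 136.0], [297.0, 265.0]]
[[0.4467, 0.3237], [0.7229, 0.3355], [0.7288, 0.1339], [0.4523, 0.1251]] mid [0.5877 0.2296] sides 0.2765 0.2017
tray [[435.8999938964844, 191.0], [551.0999755859375, 189.8000030517578], [552.0999755859375, 288.0], [436.8999938964844, 289.20001220703125]]
[[0.6255, -0.1762], [0.6357, -0.4331], [0.4177, -0.4358], [0.408, -0.1819]] mid [ 0.5217 -0.3068] sides 0.2571 0.218
mallet head [[317.0, 251.3000030517578], [346.29998779296875, 247.10000610351562], [350.5, 276.20001220703125], [321.20001220703125, 280.3999938964844]]
[[0.4831, 0.084], [0.494, 0.021], [0.4315, 0.0104], [0.4207, 0.0732]] mid [0.4573 0.0471] sides 0.0638 0.0634
mallet handle [[347.20001220703125, 256.3999938964844], [405.6000061035156, 247.3000030517578], [407.3999938964844, 258.79998779296875], [349.0, 268.0]]
[[0.4742, 0.018], [0.4978, -0.1094], [0.4727, -0.1139], [0.4491, 0.0134]] mid [ 0.4734 -0.048 ] sides 0.1296 0.0256
pry handle [[362.5, 165.1999969482422], [410.70001220703125, 161.8000030517578], [411.70001220703125, 176.0], [363.5, 179.3000030517578]]
[[0.6825, -0.0126], [0.6933, -0.1217], [0.661, -0.1245], [0.6502, -0.0156]] mid [ 0.6718 -0.0686] sides 0.1096 0.0324
blade [[319.20001220703125, 171.1999969482422], [362.8999938964844, 166.8000030517578], [364.29998779296875, 180.6999969482422], [320.6000061035156, 185.0]]
[[0.6707, 0.0856], [0.6838, -0.0152], [0.6515, -0.0192], [0.6384, 0.0814]] mid [0.6611 0.0331] sides 0.1016 0.0325
```

View pics/crop0.png

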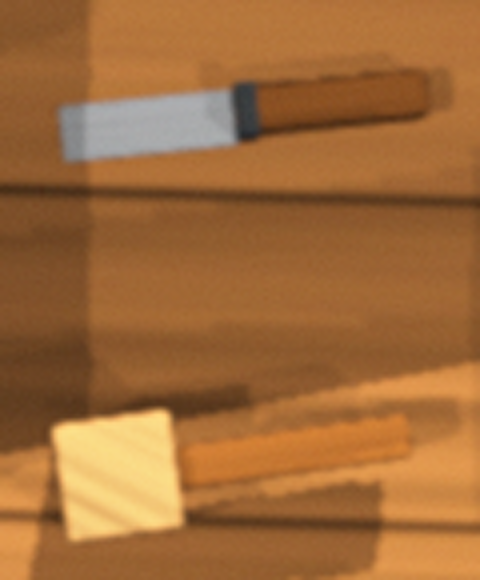

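send_rows([
  [0,0,0],
  [0,0,0],
  [0,0,0],
  [0,0,0],
  [0,0,0],
], spin=[1,1,1,1,1], fingers=70)

```text
clock: 0.57
position: [0.1572, 0.6284, 0.2277]
ee_rot: [0.907, 0.422, -0.003, 0.003]
ft_force: [0.3, 0.2, -0.5]
finger_gap: 0.0703
```

send_rows([
  [0,0,0],
  [0,0,0],
  [0,0,0],
  [0,0,0],
  [0,0,0],
], spin=[1,1,1,1,1])

```text
clock: 0.98
position: [0.1565, 0.6268, 0.2252]
ee_rot: [0.979, 0.204, -0.003, 0.006]
ft_force: [0.1, 0.3, 1.0]
finger_gap: 0.07
```

send_rows([
  [0,0,0],
  [0,0,0],
  [0,0,0],
  [0,0,0],
  [0,0,0],
], spin=[1,1,1,1,0])

```text
clock: 1.4
position: [0.1551, 0.6254, 0.2225]
ee_rot: [1.0, 0.022, -0.003, 0.009]
ft_force: [0.5, 0.6, 0.6]
finger_gap: 0.07
```

```bash
python3 -c "
from h import *
go(.6695,-.0487,.12,6.5)"
```

```text
t1.40 p [0.1551 0.6254 0.2225] yaw2.5 gap0.0700 F [0.5 0.6 0.6] j7 -1.13
 dp(tool now) [19.41 27.76  4.46] spin -0.8
 dp(after spin) [17.42 29.05  4.46]
```

send_rows([
  [0.6,0.98,0],
  [0.6,0.98,0],
  [0.6,0.98,0],
  [0.6,0.98,0],
  [0.6,0.98,0],
], spin=[-0.8,0,0,0,0])

```text
clock: 1.82
position: [0.2361, 0.5143, 0.2202]
ee_rot: [0.997, 0.074, -0.006, 0.008]
ft_force: [0.3, -0.1, 1.0]
finger_gap: 0.0699
```

send_rows([
  [0.6,0.98,0],
  [0.6,0.98,0],
  [0.6,0.98,0],
  [0.6,0.98,0],
  [0.6,0.98,0],
], spin=[0,0,0,0,0])

```text
clock: 2.23
position: [0.3318, 0.3986, 0.2207]
ee_rot: [0.997, 0.082, -0.007, 0.008]
ft_force: [0.0, -0.3, -0.4]
finger_gap: 0.0697
```

send_rows([
  [0.6,0.98,0],
  [0.6,0.98,0],
  [0.6,0.98,0],
  [0.6,0.98,0],
  [0.6,0.98,0],
], spin=[0,0,0,0,0])

```text
clock: 2.65
position: [0.4296, 0.2844, 0.2215]
ee_rot: [0.996, 0.089, -0.007, 0.008]
ft_force: [0.9, 0.2, 1.3]
finger_gap: 0.07
```

send_rows([
  [0.6,0.98,0],
  [0.6,0.98,0],
  [0.6,0.98,0],
  [0.6,0.98,0],
  [0.6,0.98,0],
], spin=[0,0,0,0,0])

```text
clock: 3.07
position: [0.5291, 0.1716, 0.2221]
ee_rot: [0.995, 0.096, -0.008, 0.008]
ft_force: [0.1, -0.1, 0.2]
finger_gap: 0.0703
```

```bash
python3 -c "
from h import *
go(.6695,-.0487,.12,6.5)"
```

```text
t3.07 p [0.5291 0.1716 0.2221] yaw11.0 gap0.0703 F [ 0.1 -0.1  0.2] j7 0.02
 dp(tool now) [3.9  9.66 4.16] spin 0.9
 dp(after spin) [4.65 9.33 4.16]
```

send_rows([
  [0.4,0.95,0.2],
  [0.45,0.95,0.2],
  [0.47,0.95,0.2],
  [0.47,0.95,0.3],
  [0.47,0.95,0.3],
], spin=[0.9,0,0,0,0])

```text
clock: 3.48
position: [0.6055, 0.0552, 0.1931]
ee_rot: [0.998, 0.061, -0.005, 0.008]
ft_force: [0.1, 0.6, 0.5]
finger_gap: 0.0702
```

send_rows([
  [0.47,0.95,0.5],
  [0.47,0.95,0.5],
  [0.47,0.95,0.5],
  [0.47,0.9,0.5],
  [0,0,0],
], spin=[0,0,0,0,0])

```text
clock: 3.9
position: [0.6666, -0.0449, 0.1395]
ee_rot: [0.998, 0.064, -0.006, 0.01]
ft_force: [-1.1, -1.4, -1.5]
finger_gap: 0.07
```

```bash
python3 -c "
from h import *
go(.6695,-.0487,.004,6.5)
p,d=read_camera('wrist');cv2.imwrite('pics/w1.png',p)
p,d=read_camera('top');cv2.imwrite('pics/t1.png',p)"
```

```text
t3.90 p [ 0.6666 -0.0449  0.1395] yaw7.3 gap0.0700 F [-1.1 -1.4 -1.5] j7 0.36
 dp(tool now) [0.17 0.06 5.42] spin 0.17
 dp(after spin) [0.17 0.06 5.42]
```

View pics/w1.png

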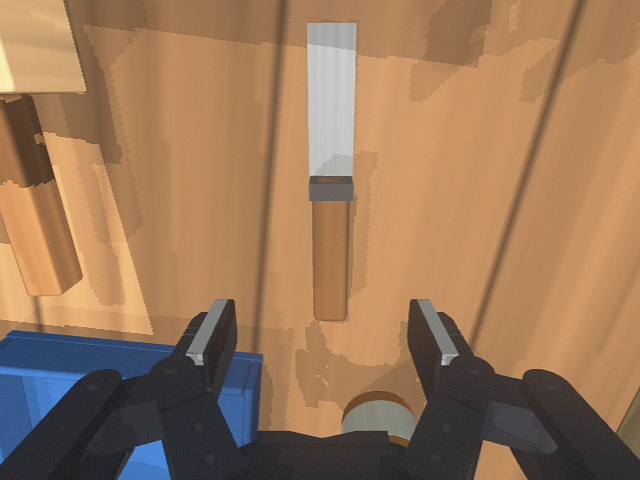

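send_rows([
  [0.17,0.06,1],
  [0,0,1],
  [0,0,1],
  [0,0,0.8],
  [0,0,0],
], spin=[0.17,0,0,0,0])

```text
clock: 4.42
position: [0.6726, -0.0304, 0.0489]
ee_rot: [0.998, 0.066, -0.0, 0.003]
ft_force: [-0.9, -0.2, -0.5]
finger_gap: 0.0699
```

```bash
python3 -c "
from h import *
go(.6695,-.0487,.004,6.5)
p,d=read_camera('wrist');cv2.imwrite('pics/w2.png',p)"
```

```text
t4.42 p [ 0.6726 -0.0304  0.0489] yaw7.6 gap0.0699 F [-0.9 -0.2 -0.5] j7 0.38
 dp(tool now) [-0.22  0.7   1.8 ] spin 0.22
 dp(after spin) [-0.2  0.7  1.8]
```

View pics/w2.png

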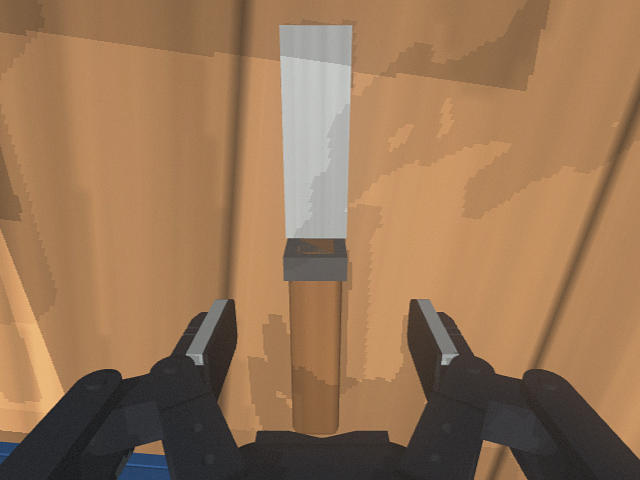

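send_rows([
  [-0.2,0.7,0.2],
  [0,0,0.6],
  [0,0.2,0.5],
  [0,0.1,0.2],
  [0,0,0],
], spin=[0.2,0,0,0,0])

```text
clock: 4.88
position: [0.6771, -0.0575, 0.0205]
ee_rot: [0.998, 0.06, 0.008, 0.004]
ft_force: [-0.4, -0.0, 0.5]
finger_gap: 0.07
```

```bash
python3 -c "
from h import *
go(.6695,-.0487,.004,6.5)"
```

```text
t4.88 p [ 0.6771 -0.0575  0.0205] yaw6.9 gap0.0700 F [-0.4 -0.   0.5] j7 0.42
 dp(tool now) [-0.27 -0.39  0.65] spin 0.07
 dp(after spin) [-0.27 -0.39  0.65]
```

send_rows([
  [-0.25,-0.1,0.2],
  [0,0,0.2],
  [0,0,0.2],
  [0,0,0],
  [0,0,0],
], spin=[0,0,0,0,0])

```text
clock: 5.3
position: [0.6715, -0.0574, 0.0067]
ee_rot: [0.998, 0.059, 0.01, 0.004]
ft_force: [-0.1, 1.3, -0.5]
finger_gap: 0.0701
```

```bash
python3 -c "
from h import *
go(.6695,-.0487,.004,6.5)"
```

```text
t5.30 p [ 0.6715 -0.0574  0.0067] yaw6.8 gap0.0701 F [-0.1  1.3 -0.5] j7 0.42
 dp(tool now) [-0.04 -0.36  0.1 ] spin 0.05
 dp(after spin) [-0.04 -0.36  0.1 ]
```

send_rows([
  [-0.04,-0.2,0.15],
  [0,0,0],
  [0,0,0],
  [0,0,0],
  [0,0,0],
], spin=[0,0,0,0,0], fingers=15, force=100)

```text
clock: 5.72
position: [0.6707, -0.0508, 0.0035]
ee_rot: [0.998, 0.06, 0.011, 0.004]
ft_force: [-0.1, 0.4, -2.0]
finger_gap: 0.0245
```

send_rows([
  [0,0,0],
  [0,0,0],
  [0,0,0],
  [0,0,0],
  [0,0,-0.2],
], spin=[0,0,0,0,0])

```text
clock: 6.13
position: [0.6694, -0.0504, 0.0071]
ee_rot: [0.998, 0.06, 0.009, 0.004]
ft_force: [-0.0, -0.6, -1.3]
finger_gap: 0.0246
```

```bash
python3 -c "
from h import *
go(.6695,-.0487,.004,6.5)"
```

```text
t6.13 p [ 0.6694 -0.0504  0.0071] yaw6.9 gap0.0246 F [-0.  -0.6 -1.3] j7 0.42
 dp(tool now) [ 0.01 -0.07  0.13] spin 0.08
 dp(after spin) [ 0.01 -0.07  0.13]
```

```bash
cat >> h.py <<'E'
G0=R.from_quat([0.998,.06,.011,.004]);P0=np.array([.6707,-.0508,.0035]);TIP0=G0.inv().apply(np.array([.6546,.0835,.0015])-P0)
AX0=G0.inv().apply(np.array([-.113,.9936,0.]))
def tip():
    s=read_state();r=R.from_quat(s["ee_rot"]);t=np.array(s["position"])+r.apply(TIP0);a=r.apply(AX0)
    print("tip",t.round(4),"yaw %.1f pitch %.2f"%(np.degrees(np.arctan2(a[1],a[0])),np.degrees(np.arcsin(a[2]))));return t
E
python3 -c "
from h import *
t=tip();s=read_state()
p=s['position']+np.array([.591,.10,.0755])-t
go(p[0],p[1],p[2],2)"
```

```text
tip [0.6533 0.0839 0.0053] yaw 96.5 pitch 0.04
t6.13 p [ 0.6694 -0.0504  0.0071] yaw6.9 gap0.0246 F [-0.  -0.6 -1.3] j7 0.42
 dp(tool now) [-2.34 -0.91 -2.86] spin 0.98
 dp(after spin) [-2.41 -0.71 -2.86]
```

send_rows([
  [0,0,-0.5],
  [0,0,-0.7],
  [0,0,-0.7],
  [0,0,-0.6],
  [0,0,-0.4],
], spin=[0.2,0.2,0.2,0.2,0.2])

```text
clock: 6.55
position: [0.6657, -0.0501, 0.0829]
ee_rot: [1.0, 0.012, 0.007, 0.003]
ft_force: [0.2, 1.1, -1.6]
finger_gap: 0.0244
```

```bash
python3 -c "
from h import *
t=tip();s=read_state()
p=s['position']+np.array([.591,.10,.0755])-t
go(p[0],p[1],p[2],2)"
```

```text
tip [0.6625 0.0851 0.0814] yaw 91.0 pitch 0.20
t6.55 p [ 0.6657 -0.0501  0.0829] yaw1.4 gap0.0244 F [ 0.2  1.1 -1.6] j7 0.32
 dp(tool now) [-2.85 -0.66  0.19] spin -0.12
 dp(after spin) [-2.84 -0.69  0.19]
```

send_rows([
  [-0.7,0,0.1],
  [-0.8,0,0],
  [-0.7,0,0],
  [-0.5,0,0],
  [0,0,0],
], spin=[-0.1,0,0,0,0])

```text
clock: 6.97
position: [0.5996, -0.0526, 0.0869]
ee_rot: [1.0, 0.015, 0.013, 0.003]
ft_force: [-0.7, 0.5, -1.9]
finger_gap: 0.0246
```

```bash
python3 -c "
from h import *
t=tip();s=read_state()
p=s['position']+np.array([.591,.10,.0755])-t
go(p[0],p[1],p[2],2)
for n in ['scene','top']:
  p,d=read_camera(n);cv2.imwrite('pics/%s3.png'%n,p);np.save('pics/%s3.npy'%n,d)
  if n=='scene': cv2.imwrite('pics/s3c.png',cv2.resize(p[180:330,220:420],None,fx=4,fy=4))
  else:
    cv2.imwrite('pics/t3c.png',cv2.resize(p[130:280,200:400],None,fx=4,fy=4)); W=cloud(n,d); T=t
    for a in (.02,.04,.06,.08): 
      q=T-[0,a,0]; c=calibration(n); e=R.from_quat(c['orientation']).inv().apply(q-c['eye']); u=int(c['fx']*e[0]/e[2]+c['cx']);v=int(c['fy']*e[1]/e[2]+c['cy']); print(u,v,W[v,u].round(4))
"
```

```text
tip [0.5958 0.0826 0.0852] yaw 91.3 pitch 0.12
t6.97 p [ 0.5996 -0.0526  0.0869] yaw1.7 gap0.0246 F [-0.7  0.5 -1.9] j7 0.36
 dp(tool now) [-0.18 -0.7   0.38] spin -0.06
 dp(after spin) [-0.18 -0.7   0.38]
328 198 [0.5973 0.0636 0.0863]
337 199 [0.5954 0.0443 0.0883]
347 199 [0.5965 0.0228 0.0847]
356 199 [0.5969 0.0036 0.0861]
```

View pics/s3c.png

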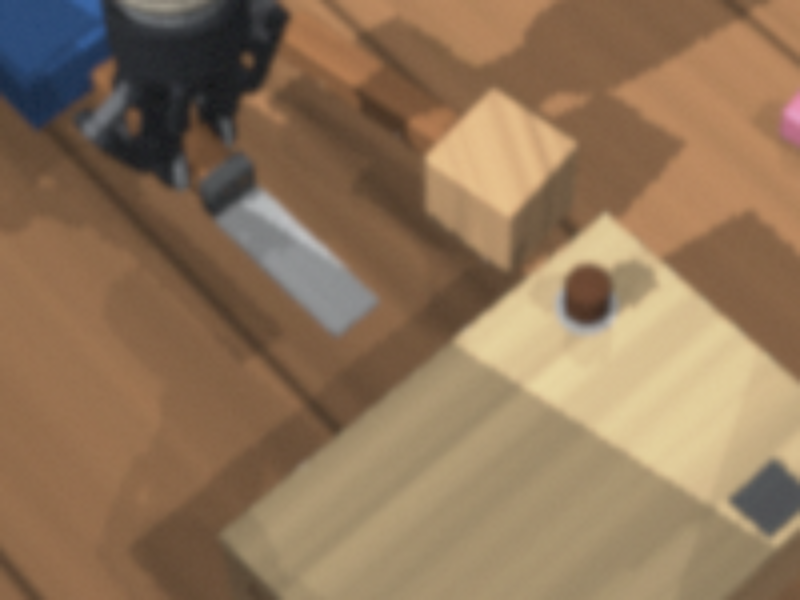

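View pics/t3c.png

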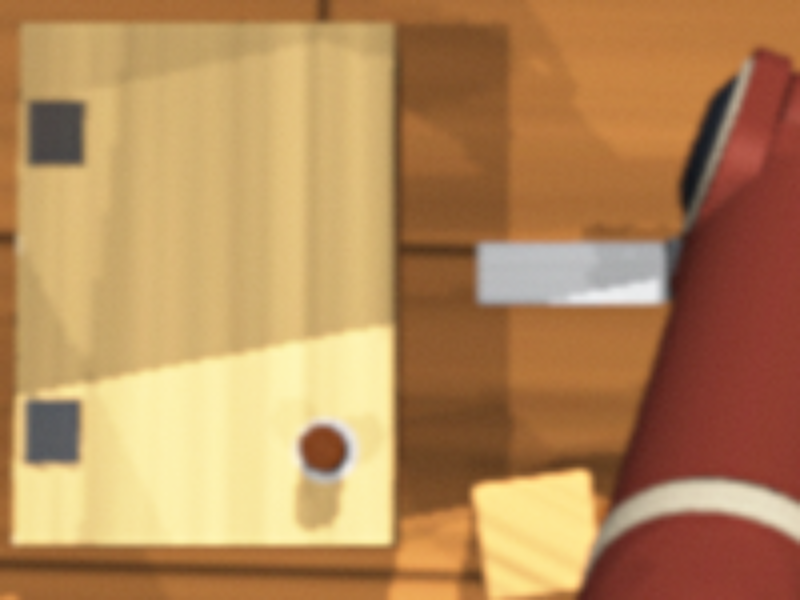

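```bash
python3 -c "
from h import *
d=np.load('pics/top3.npy');W=cloud('top',d)
print('lid front',np.nanmean(W[175:220,275:295],axis=(0,1)).round(4),'blade',np.nanmean(W[193:203,322:362],axis=(0,1)).round(4),'peg')
print([np.nanmean(W[193:203,a:a+8,2]).round(4) for a in (322,332,342,352)])
"
```

```text
lid front [0.5963 0.1565 0.089 ] blade [0.5992 0.0348 0.0865] peg
[np.float64(0.0866), np.float64(0.0867), np.float64(0.0864), np.float64(0.0864)]
```

send_rows([
  [-0.15,0,0.25],
  [0,0,0.13],
  [0,-0.1,0],
  [0,-0.1,0],
  [0,0,0],
], spin=[0,0,0,0,0])

```text
clock: 7.48
position: [0.6034, -0.0467, 0.0765]
ee_rot: [1.0, 0.015, 0.018, 0.004]
ft_force: [-0.1, 0.5, -1.2]
finger_gap: 0.0245
```

```bash
python3 -c "
from h import *
t=tip();s=read_state()
p=s['position']+np.array([.591,.17,.0755])-t
go(p[0],p[1],p[2],2)"
```

```text
tip [0.5994 0.0885 0.0746] yaw 91.4 pitch 0.06
t7.48 p [ 0.6034 -0.0467  0.0765] yaw1.8 gap0.0245 F [-0.1  0.5 -1.2] j7 0.36
 dp(tool now) [-0.23 -3.27 -0.07] spin -0.04
 dp(after spin) [-0.22 -3.27 -0.07]
```

send_rows([
  [-0.1,-0.4,0],
  [-0.05,-0.5,0],
  [0,-0.3,0],
  [0,0,0],
], spin=[0,0,0,0])

```text
clock: 7.82
position: [0.5988, -0.0128, 0.0756]
ee_rot: [1.0, 0.016, 0.018, 0.003]
ft_force: [-0.1, -0.5, -0.9]
finger_gap: 0.0244
```

```bash
python3 -c "
from h import *
t=tip();s=read_state()
p=s['position']+np.array([.591,.175,.075])-t
go(p[0],p[1],p[2],2)"
```

```text
tip [0.5946 0.1224 0.0738] yaw 91.4 pitch 0.11
t7.82 p [ 0.5988 -0.0128  0.0756] yaw1.8 gap0.0244 F [-0.1 -0.5 -0.9] j7 0.31
 dp(tool now) [-0.08 -2.11 -0.07] spin -0.04
 dp(after spin) [-0.07 -2.11 -0.07]
```

send_rows([
  [0,-0.35,-0.04],
  [0,-0.4,-0.02],
  [0,-0.4,-0.02],
  [0,-0.3,0],
  [0,0,0],
], spin=[0,0,0,0,0])

```text
clock: 8.23
position: [0.5975, 0.0298, 0.0778]
ee_rot: [1.0, 0.017, 0.018, 0.003]
ft_force: [-0.6, 1.2, -1.5]
finger_gap: 0.0244
```

```bash
python3 -c "
from h import *
t=tip();s=read_state()
p=s['position']+np.array([.591,.18,.075])-t
go(p[0],p[1],p[2],2)
p,d=read_camera('scene')
cv2.imwrite('pics/s4c.png',cv2.resize(p[180:330,220:420],None,fx=4,fy=4))"
```

```text
tip [0.5929 0.165  0.0762] yaw 91.6 pitch 0.18
t8.23 p [0.5975 0.0298 0.0778] yaw2.0 gap0.0244 F [-0.6  1.2 -1.5] j7 0.25
 dp(tool now) [-0.06 -0.6   0.04] spin 0.0
 dp(after spin) [-0.06 -0.6   0.04]
```

View pics/s4c.png

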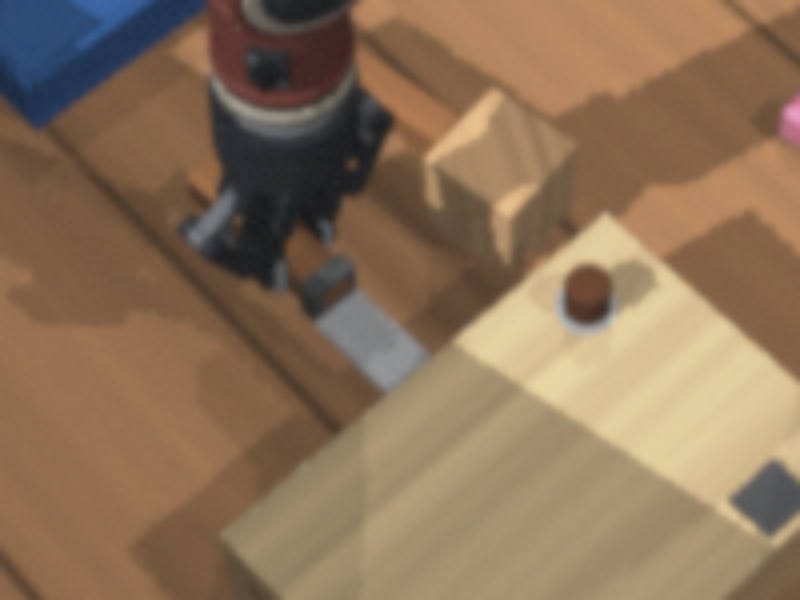

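send_rows([
  [0,-0.4,0],
  [0,-0.2,0],
  [0,0,-0.2],
  [0,0,-0.3],
  [0,0,-0.3],
], spin=[0,0,0,0,0], force=120)

```text
clock: 8.7
position: [0.5952, 0.044, 0.0963]
ee_rot: [1.0, 0.016, 0.016, 0.005]
ft_force: [1.3, 1.8, -6.2]
finger_gap: 0.0238
```

send_rows([
  [0,0,-0.3],
  [0,0,-0.3],
  [0,0,-0.3],
  [0,0,-0.3],
  [0,0,-0.3],
], spin=[0,0,0,0,0])

```text
clock: 9.12
position: [0.5913, 0.043, 0.1365]
ee_rot: [1.0, 0.016, 0.013, 0.005]
ft_force: [0.6, 0.7, -6.5]
finger_gap: 0.0237
```

```bash
python3 -c "
from h import *
t=tip();s=read_state()
go(None,None,None,2)
p,d=read_camera('scene')
cv2.imwrite('pics/s5c.png',cv2.resize(p[180:330,220:420],None,fx=4,fy=4))"
```

```text
tip [0.587  0.1781 0.1342] yaw 91.5 pitch -0.12
t9.12 p [0.5913 0.043  0.1365] yaw1.9 gap0.0237 F [ 0.6  0.7 -6.5] j7 0.19
 dp(tool now) [0. 0. 0.] spin -0.03
 dp(after spin) [0. 0. 0.]
```

View pics/s5c.png

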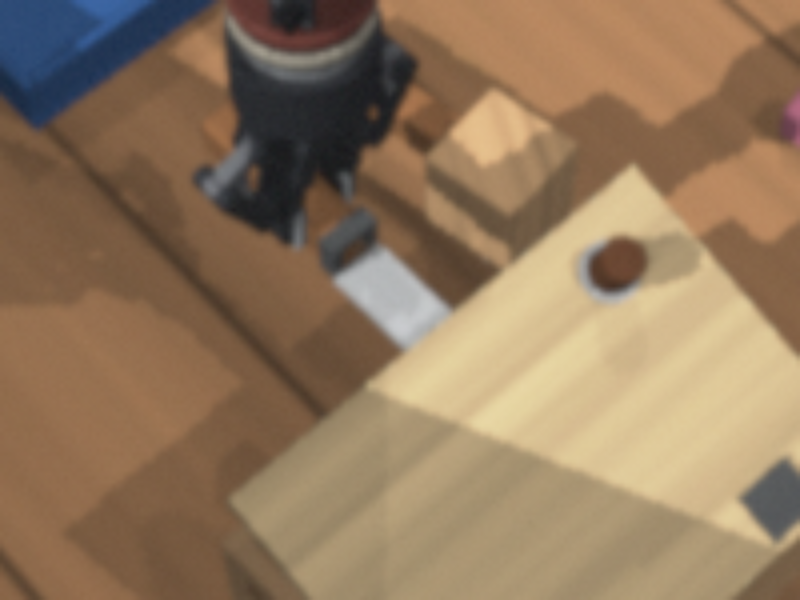

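send_rows([
  [0,-0.33,-0.73],
  [0,-0.42,-0.68],
  [0,-0.5,-0.63],
  [0,-0.57,-0.56],
  [0,0,0],
], spin=[0,0,0,0,0])

```text
clock: 9.58
position: [0.5882, 0.0824, 0.2069]
ee_rot: [1.0, 0.012, 0.015, 0.009]
ft_force: [-0.2, 0.9, -1.0]
finger_gap: 0.0239
```

```bash
python3 -c "
from h import *
t=tip();s=read_state()
go(None,None,None,2)
print(np.arctan2(t[2]-.08,.33-t[1]))
p,d=read_camera('scene')
cv2.imwrite('pics/s6c.png',cv2.resize(p[150:350,220:450],None,fx=3,fy=3))"
```

```text
tip [0.5852 0.2176 0.2035] yaw 90.9 pitch -0.57
t9.58 p [0.5882 0.0824 0.2069] yaw1.3 gap0.0239 F [-0.2  0.9 -1. ] j7 0.07
 dp(tool now) [0. 0. 0.] spin -0.13
 dp(after spin) [0. 0. 0.]
0.8327349204895172
```

View pics/s6c.png

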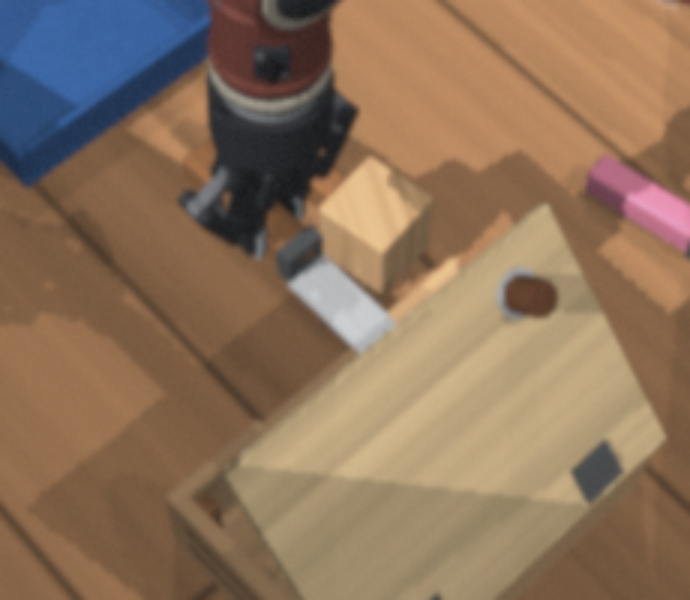

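send_rows([
  [0,-0.64,-0.5],
  [0,-0.7,-0.42],
  [0,-0.74,-0.31],
  [0,-0.77,-0.2],
  [0,0,0],
], spin=[0,0,0,0,0])

```text
clock: 10.05
position: [0.5848, 0.1375, 0.2397]
ee_rot: [1.0, 0.002, 0.012, 0.018]
ft_force: [-0.8, 1.5, -1.4]
finger_gap: 0.0242
```

```bash
python3 -c "
from h import *
t=tip();s=read_state()
go(None,None,None,2)
print(np.arctan2(t[2]-.08,.33-t[1]))"
```

```text
tip [0.5845 0.2727 0.2341] yaw 89.8 pitch -1.54
t10.05 p [0.5848 0.1375 0.2397] yaw0.2 gap0.0242 F [-0.8  1.5 -1.4] j7 -0.07
 dp(tool now) [0. 0. 0.] spin -0.35
 dp(after spin) [0. 0. 0.]
1.2147096039813592
```

send_rows([
  [0,-0.8,-0.1],
  [0,-0.8,0],
  [0,-0.8,0],
  [0,-0.4,0],
  [0,0,0],
], spin=[0,0,0,0,0])

```text
clock: 10.47
position: [0.5866, 0.1923, 0.2386]
ee_rot: [1.0, -0.007, 0.012, 0.025]
ft_force: [-0.1, -0.2, -0.9]
finger_gap: 0.0235
```

```bash
python3 -c "
from h import *
t=tip();s=read_state()
go(None,None,None,2)
print(np.arctan2(t[2]-.08,.33-t[1]))
p,d=read_camera('scene')
cv2.imwrite('pics/s7.png',p)"
```

```text
tip [0.5886 0.3274 0.2312] yaw 88.8 pitch -2.28
t10.47 p [0.5866 0.1923 0.2386] yaw-0.7 gap0.0235 F [-0.1 -0.2 -0.9] j7 -0.17
 dp(tool now) [0. 0. 0.] spin -0.55
 dp(after spin) [0. 0. 0.]
1.5536200423440636
```

View pics/s7.png

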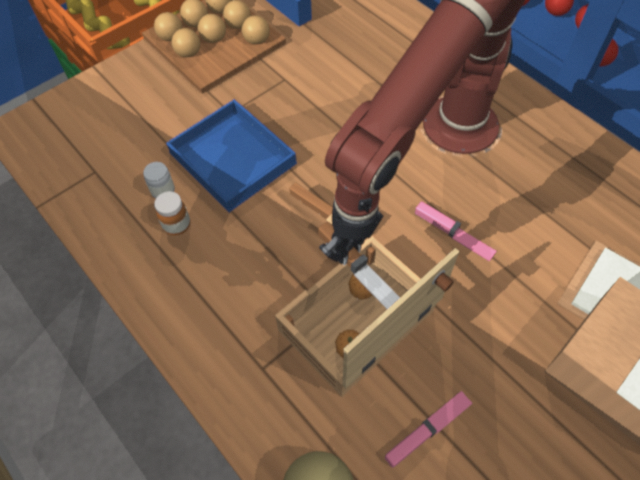

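send_rows([
  [0,-0.5,0],
  [0,-0.4,0],
  [0,0,0],
], spin=[0,0,0])

```text
clock: 10.77
position: [0.5874, 0.2093, 0.2372]
ee_rot: [1.0, -0.011, 0.011, 0.027]
ft_force: [-0.0, 0.4, -2.0]
finger_gap: 0.0241
```

send_rows([
  [0,0.8,0],
  [0,0.9,0],
  [0,0.9,0],
  [0,0.9,0],
  [0,0.9,0],
], spin=[0,0,0,0,0])

```text
clock: 11.18
position: [0.5853, 0.1094, 0.2406]
ee_rot: [1.0, -0.002, 0.012, 0.021]
ft_force: [-0.8, -0.2, -1.7]
finger_gap: 0.0238
```

send_rows([
  [0.4,0.9,0],
  [0.4,0.9,0],
  [0.5,0.9,0],
  [0.5,0.7,0],
  [0,0,0],
], spin=[-0.2,-0.2,-0.2,-0.2,0])

```text
clock: 11.6
position: [0.6334, 0.017, 0.2465]
ee_rot: [0.999, 0.03, 0.012, 0.021]
ft_force: [-0.3, -1.0, -0.3]
finger_gap: 0.0237
```

```bash
python3 -c "
from h import *
t=tip();s=read_state()
go(.67,-.058,.1,2)
p,d=read_camera('top');np.save('pics/top8.npy',d)
cv2.imwrite('pics/t8.png',p)"
```

```text
tip [0.6253 0.1519 0.24  ] yaw 93.1 pitch -1.91
t11.60 p [0.6334 0.017  0.2465] yaw3.5 gap0.0237 F [-0.3 -1.  -0.3] j7 0.19
 dp(tool now) [1.14 2.83 6.01] spin 0.3
 dp(after spin) [1.21 2.8  6.01]
```

View pics/t8.png

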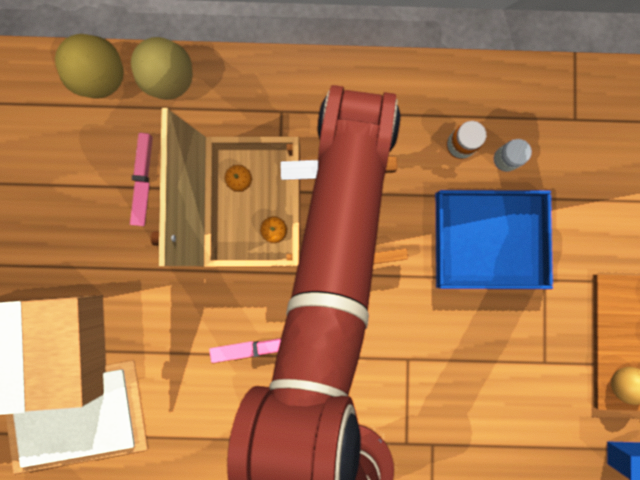

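send_rows([
  [0.25,0.6,0.9],
  [0.25,0.6,1],
  [0.25,0.6,1],
  [0.2,0.5,1],
  [0,0,0],
], spin=[0.1,0,0,0,0])

```text
clock: 12.07
position: [0.6649, -0.0321, 0.1501]
ee_rot: [0.999, 0.03, 0.015, 0.014]
ft_force: [-1.2, -0.8, -1.8]
finger_gap: 0.0239
```

```bash
python3 -c "
from h import *
t=tip();s=read_state()
go(.67,-.058,.008,2)"
```

```text
tip [0.6569 0.1029 0.1454] yaw 93.1 pitch -1.14
t12.07 p [ 0.6649 -0.0321  0.1501] yaw3.5 gap0.0239 F [-1.2 -0.8 -1.8] j7 0.30
 dp(tool now) [-0.03  0.88  5.72] spin 0.3
 dp(after spin) [-0.01  0.88  5.72]
```

send_rows([
  [0,0.4,0.9],
  [0,0.35,1],
  [0,0.35,0.9],
  [0,0.3,0.7],
  [0,0,0],
], spin=[0,0,0,0,0])

```text
clock: 12.48
position: [0.6727, -0.0582, 0.0638]
ee_rot: [0.999, 0.034, 0.018, 0.009]
ft_force: [-0.6, -0.9, -2.0]
finger_gap: 0.0241
```

```bash
python3 -c "
from h import *
t=tip();s=read_state()
go(.67,-.058,.008,2)"
```

```text
tip [0.6636 0.0767 0.0605] yaw 93.5 pitch -0.55
t12.48 p [ 0.6727 -0.0582  0.0638] yaw4.0 gap0.0241 F [-0.6 -0.9 -2. ] j7 0.38
 dp(tool now) [-0.19 -0.06  2.23] spin 0.39
 dp(after spin) [-0.19 -0.05  2.23]
```

send_rows([
  [0,0.1,0.6],
  [0,0.1,0.6],
  [0,0,0.5],
  [0,0,0.3],
  [0,0,0],
], spin=[0,0,0,0,0])

```text
clock: 12.9
position: [0.6785, -0.0567, 0.0142]
ee_rot: [0.999, 0.037, 0.022, 0.006]
ft_force: [-0.6, -0.8, -1.1]
finger_gap: 0.0237
```

```bash
python3 -c "
from h import *
t=tip();s=read_state()
go(.67,-.058,.006,2)"
```

```text
tip [0.6685 0.0782 0.0115] yaw 93.9 pitch -0.27
t12.90 p [ 0.6785 -0.0567  0.0142] yaw4.3 gap0.0237 F [-0.6 -0.8 -1.1] j7 0.41
 dp(tool now) [-0.36  0.02  0.31] spin 0.46
 dp(after spin) [-0.36  0.04  0.31]
```

send_rows([
  [0,0,0.25],
  [0,0,0.12],
  [0,0,0],
], spin=[0,0,0])

```text
clock: 13.15
position: [0.6797, -0.0555, 0.0046]
ee_rot: [0.999, 0.038, 0.023, 0.006]
ft_force: [0.0, 0.3, -1.2]
finger_gap: 0.0241
```

send_rows([
  [0,0,0],
  [0,0,0],
  [0,0,0],
  [0,0,0],
  [0,0,-0.5],
], spin=[0,0,0,0,0], fingers=70)

```text
clock: 13.57
position: [0.6796, -0.0557, 0.018]
ee_rot: [0.999, 0.038, 0.023, 0.006]
ft_force: [-0.4, -0.3, -0.3]
finger_gap: 0.0703
```

send_rows([
  [0,0,-1],
  [0,0,-1],
  [0,0,-1],
  [0,0,-1],
  [0,0,-1],
], spin=[0,0,0,0,0])

```text
clock: 13.98
position: [0.6714, -0.0546, 0.1489]
ee_rot: [0.999, 0.037, 0.021, 0.006]
ft_force: [0.1, -0.1, 0.6]
finger_gap: 0.0699
```

send_rows([
  [0,0.7,-1],
  [0,0.9,-1],
  [0,0.9,0],
  [0,0.9,0],
  [0,0.9,0],
], spin=[0,0,0,0,0])

```text
clock: 14.4
position: [0.6832, -0.1559, 0.2203]
ee_rot: [0.998, 0.045, 0.033, 0.005]
ft_force: [-0.2, -0.6, -0.4]
finger_gap: 0.0701
```

```bash
python3 -c "
from h import *
go()
for n in ['top','scene']:
  p,d=read_camera(n);np.save('pics/%s9.npy'%n,d)
  cv2.imwrite('pics/%s9.png'%n,p)
  if n=='top': cv2.imwrite('pics/t9c.png',cv2.resize(p[90:290,130:400],None,fx=2.9,fy=2.9))
  else: cv2.imwrite('pics/s9c.png',cv2.resize(p[180:400,220:520],None,fx=2.6,fy=2.6))"
```

```text
t14.40 p [ 0.6832 -0.1559  0.2203] yaw5.1 gap0.0701 F [-0.2 -0.6 -0.4] j7 0.49
 dp(tool now) [0. 0. 0.] spin 0
```

View pics/t9c.png

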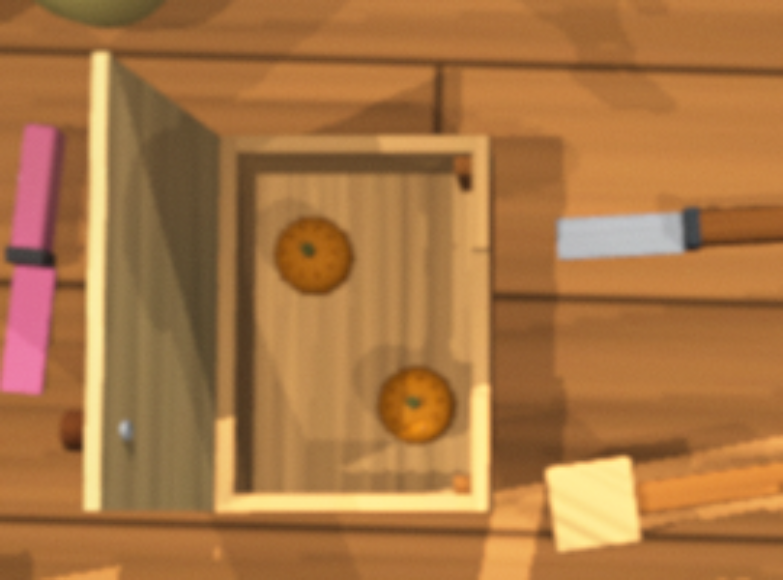

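View pics/s9c.png

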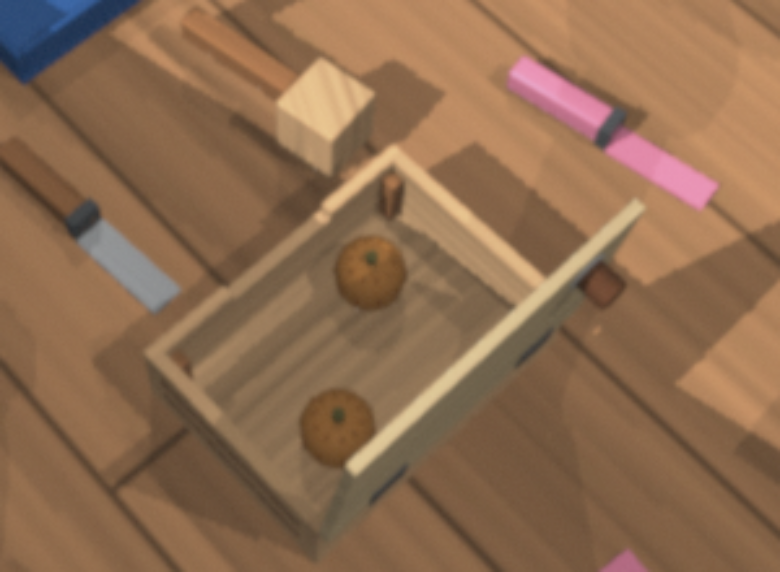

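The open crate holds exactly two squashes, at top pixels (238,178) and (273,230). The brown bits in the front corners are posts belonging to the crate. Next I'll locate the squashes.

```bash
python3 -c "
from h import *
for n,(u0,u1,v0,v1) in {'top':(212,294,140,262),'scene':(290,420,240,370)}.items():
  p=cv2.imread('pics/%s9.png'%n);d=np.load('pics/%s9.npy'%n);W=cloud(n,d)
  h=cv2.cvtColor(p,cv2.COLOR_BGR2HSV);m=np.zeros((480,640),np.uint8)
  k=((h[...,0]<20)&(h[...,1]>185)&(h[...,2]>70)&(W[...,2]<.075)).astype(np.uint8);m[v0:v1,u0:u1]=k[v0:v1,u0:u1]
  m=cv2.morphologyEx(m,cv2.MORPH_OPEN,np.ones((3,3)))
  for c in cv2.findContours(m,cv2.RETR_EXTERNAL,cv2.CHAIN_APPROX_NONE)[0]:
    if cv2.contourArea(c)<200: continue
    (u,v),r=cv2.minEnclosingCircle(c); mm=cv2.moments(c);u=mm['m10']/mm['m00'];v=mm['m01']/mm['m00']
    print(n,round(u),round(v),round(r,1),ray(n,u,v,.034).round(4))
  W0=W[v0:v1,u0:u1]
"
```

```text
top 273 229 13.2 [0.5306 0.184  0.034 ]
top 238 178 13.3 [0.6448 0.2675 0.034 ]
```

```bash
python3 -c "
from h import *
go(.5306,.184,.14,0)"
```

```text
t14.50 p [ 0.6816 -0.1623  0.2198] yaw4.6 gap0.0700 F [-0.5 -0.3  0.4] j7 0.49
 dp(tool now) [ -5.09 -14.34   2.62] spin 0.93
 dp(after spin) [ -6.24 -13.89   2.62]
```

send_rows([
  [-0.4,-0.95,0],
  [-0.42,-0.95,0],
  [-0.42,-0.95,0],
  [-0.42,-0.95,0],
  [-0.42,-0.95,0],
], spin=[0.5,0.4,0,0,0])

```text
clock: 14.92
position: [0.6254, -0.0513, 0.2184]
ee_rot: [0.999, -0.01, 0.035, 0.01]
ft_force: [0.7, 0.6, -0.4]
finger_gap: 0.0702
```

send_rows([
  [-0.42,-0.95,0],
  [-0.42,-0.95,0],
  [-0.42,-0.95,0],
  [-0.42,-0.95,0],
  [-0.42,-0.95,0],
], spin=[0,0,0,0,0])

```text
clock: 15.33
position: [0.5707, 0.0776, 0.2169]
ee_rot: [0.999, -0.009, 0.037, 0.007]
ft_force: [0.8, 0.2, -0.1]
finger_gap: 0.0701
```

send_rows([
  [-0.42,-0.95,0.4],
  [-0.42,-0.95,0.4],
  [-0.42,-0.95,0.4],
  [-0.3,-0.6,0.4],
  [0,0,0],
], spin=[0,0,0,0,0])

```text
clock: 15.75
position: [0.5299, 0.1798, 0.1763]
ee_rot: [0.999, -0.002, 0.038, 0.002]
ft_force: [-0.3, 0.7, -0.5]
finger_gap: 0.0698
```

```bash
python3 -c "
from h import *
go(.5306,.184,.1,0)"
```

```text
t15.75 p [0.5299 0.1798 0.1763] yaw-0.3 gap0.0698 F [-0.3  0.7 -0.5] j7 -0.13
 dp(tool now) [-0.21 -0.18  3.05] spin -0.05
 dp(after spin) [-0.21 -0.18  3.05]
```

send_rows([
  [-0.2,-0.2,0.8],
  [0,0,0.8],
  [0,0,0.8],
  [0,0,0.6],
  [0,0,0],
], spin=[0,0,0,0,0])

```text
clock: 16.17
position: [0.5341, 0.1856, 0.1054]
ee_rot: [0.999, -0.001, 0.044, -0.0]
ft_force: [-0.6, 0.2, 0.4]
finger_gap: 0.0701
```

```bash
python3 -c "
from h import *
go(.5306,.184,.014,0)
p,d=read_camera('wrist');cv2.imwrite('pics/w10.png',p)"
```

```text
t16.17 p [0.5341 0.1856 0.1054] yaw-0.1 gap0.0701 F [-0.6  0.2  0.4] j7 -0.08
 dp(tool now) [-0.46  0.07  3.63] spin -0.02
 dp(after spin) [-0.46  0.06  3.63]
```

View pics/w10.png

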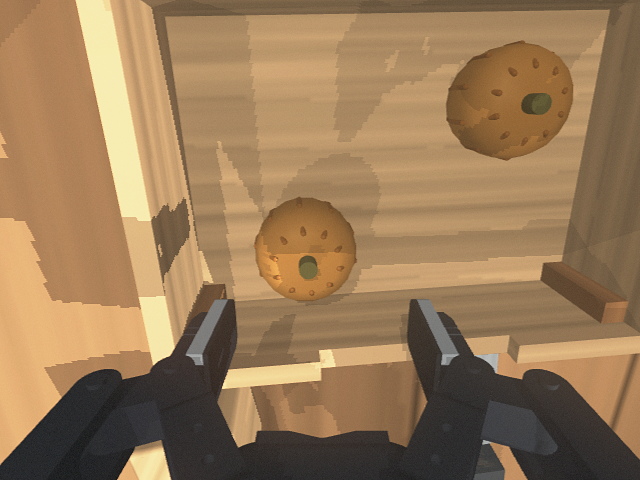

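send_rows([
  [-0.15,0,0.7],
  [-0.1,0,0.8],
  [-0.1,0,0.8],
  [-0.05,0,0.6],
  [0,0,0],
], spin=[0,0,0,0,0])

```text
clock: 16.63
position: [0.5396, 0.1841, 0.0425]
ee_rot: [0.999, -0.003, 0.053, -0.003]
ft_force: [-0.7, 0.1, -0.1]
finger_gap: 0.0696
```

```bash
python3 -c "
from h import *
go(.5315,.184,.014,0)
p,d=read_camera('wrist');cv2.imwrite('pics/w11.png',p)"
```

```text
t16.63 p [0.5396 0.1841 0.0425] yaw-0.4 gap0.0696 F [-0.7  0.1 -0.1] j7 -0.03
 dp(tool now) [-0.44  0.01  1.1 ] spin -0.08
 dp(after spin) [-0.44  0.01  1.1 ]
```

View pics/w11.png

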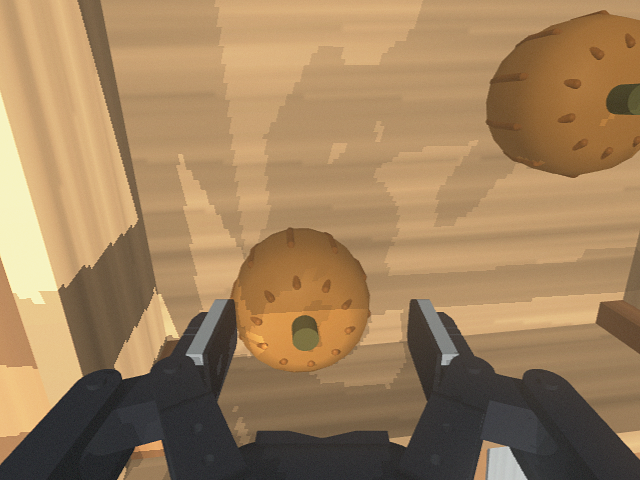

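send_rows([
  [-0.45,0,0.4],
  [-0.05,0,0.6],
  [0,0,0],
  [0,0,0],
], spin=[0,0,0,0])

```text
clock: 17.02
position: [0.5412, 0.1844, 0.027]
ee_rot: [0.998, -0.005, 0.065, -0.006]
ft_force: [-0.4, 0.6, 0.0]
finger_gap: 0.07
```

```bash
python3 -c "
from h import *
go(.5325,.184,.014,0)"
```

```text
t17.02 p [0.5412 0.1844 0.027 ] yaw-0.7 gap0.0700 F [-0.4  0.6  0. ] j7 -0.02
 dp(tool now) [-0.41  0.03  0.47] spin -0.13
 dp(after spin) [-0.41  0.02  0.47]
```

```bash
python3 -c "
from h import *
s=read_state();print(s['joint_pos'].round(3),s['joint_vel'].round(3),s['effort'].round(1),s['moment'].round(2))"
```

```text
[-0.547  0.748  0.248  1.956 -0.392  0.351 -0.022] [ 0.003 -0.009  0.008 -0.006  0.001  0.007  0.001] [  0.1 -42.6   3.6  -8.8  -0.   -0.6   0. ] [-0.04  0.25 -0.  ]
```

```bash
python3 -c "
from h import *
p,d=read_camera('wrist');cv2.imwrite('pics/w12.png',p)
s=read_state();print(s['joint_pos'].round(3),s['position'],s['ee_rot'],s['moment'])"
```

```text
[-0.547  0.748  0.248  1.956 -0.392  0.351 -0.022] [0.54113955 0.1843931  0.02699776] [ 0.99785691 -0.0052554   0.06492208 -0.00625297] [-0.03182462  0.20549547  0.01587715]
```

View pics/w12.png

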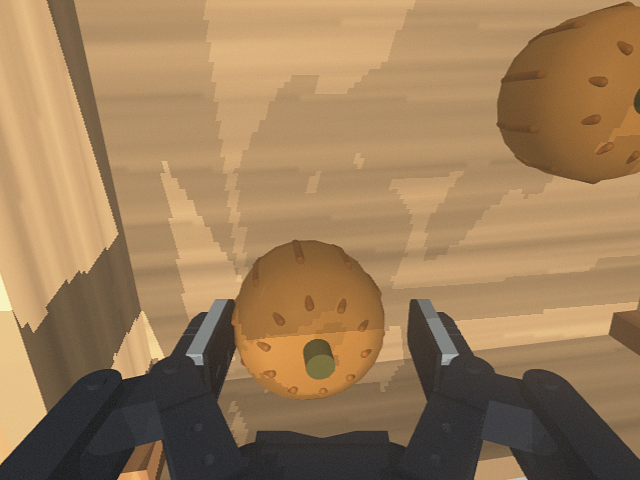

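send_rows([
  [-0.4,0,0.7],
], spin=[0])

```text
clock: 17.15
position: [0.5388, 0.1852, 0.0124]
ee_rot: [0.997, -0.006, 0.071, -0.007]
ft_force: [17.9, 1.5, 16.3]
finger_gap: 0.07
```

```bash
python3 -c "
from h import *
go(.5325,.184,.014,0);print(read_state()['ee_rot'])"
```

```text
t17.15 p [0.5388 0.1852 0.0124] yaw-0.7 gap0.0700 F [17.9  1.5 16.3] j7 -0.01
 dp(tool now) [-0.24  0.05 -0.1 ] spin -0.14
 dp(after spin) [-0.24  0.05 -0.1 ]
[ 0.99742987 -0.00569488  0.07102889 -0.00749077]
```

send_rows([
  [0,0,0],
], spin=[0])

```text
clock: 17.23
position: [0.5402, 0.1853, 0.0126]
ee_rot: [0.997, -0.006, 0.073, -0.008]
ft_force: [-0.7, -0.8, 0.4]
finger_gap: 0.0701
```

```bash
python3 -c "
from h import *
go(.5325,.184,.014,0);print(read_state()['ee_rot'])"
```

```text
t17.23 p [0.5402 0.1853 0.0126] yaw-0.7 gap0.0701 F [-0.7 -0.8  0.4] j7 -0.01
 dp(tool now) [-0.3   0.05 -0.1 ] spin -0.15
 dp(after spin) [-0.3   0.05 -0.1 ]
[ 0.99731185 -0.00575978  0.07265847 -0.00752686]
```

send_rows([
  [0,0,0],
  [0,0,0],
  [0,0,0],
  [0,0,0],
  [0,0,0],
], spin=[0,0,0,0,0], fingers=45, force=40)

```text
clock: 17.65
position: [0.5412, 0.1854, 0.0162]
ee_rot: [0.997, -0.006, 0.074, -0.008]
ft_force: [0.3, -0.3, -1.7]
finger_gap: 0.0594
```

send_rows([
  [0,0,-1],
  [0,0,-1],
  [0,0,-1],
  [0,0,-1],
  [0,0,-1],
], spin=[0,0,0,0,0])

```text
clock: 18.07
position: [0.5173, 0.1817, 0.1374]
ee_rot: [0.998, -0.006, 0.065, -0.005]
ft_force: [1.3, 0.4, -1.5]
finger_gap: 0.0591
```

```bash
python3 -c "
from h import *
go(.5325,.184,.014,0);s=read_state();print(s['ee_rot'],s['joint_pos'].round(3))
p,d=read_camera('wrist');cv2.imwrite('pics/w13.png',p)
s=read_state();print(s['ee_rot'],s['joint_pos'].round(3))
"
```

```text
t18.07 p [0.5173 0.1817 0.1374] yaw-0.7 gap0.0591 F [ 1.3  0.4 -1.5] j7 -0.10
 dp(tool now) [-0.04 -0.05  4.97] spin -0.15
 dp(after spin) [-0.03 -0.05  4.97]
[ 0.99786669 -0.00613872  0.06481358 -0.00485704] [-0.662  0.554  0.389  1.947 -0.312  0.57  -0.097]
[ 0.99759054 -0.00625559  0.06876314 -0.00675297] [-0.664  0.547  0.392  1.943 -0.311  0.572 -0.098]
```

View pics/w13.png

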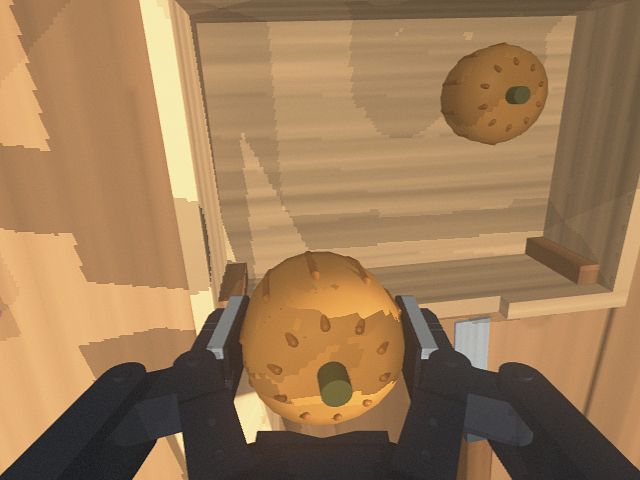

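send_rows([
  [0,1,-0.5],
  [0,1,-0.5],
  [0,1,0],
  [0,1,0],
  [0,1,0],
], spin=[0,0,0,0,0])

```text
clock: 18.53
position: [0.5153, 0.0634, 0.1685]
ee_rot: [0.997, 0.003, 0.071, -0.011]
ft_force: [-0.1, -0.3, -1.7]
finger_gap: 0.0592
```

send_rows([
  [0,1,0],
  [0,1,0],
  [0,1,0],
  [0,1,0],
  [0,1,0],
], spin=[0,0,0,0,0])

```text
clock: 18.95
position: [0.5135, -0.0669, 0.1651]
ee_rot: [0.997, 0.004, 0.07, -0.011]
ft_force: [0.6, 0.6, -1.5]
finger_gap: 0.0587
```

```bash
python3 -c "
from h import *
go(.52,-.26,.1,0);s=read_state();print(s['ee_rot'],s['joint_pos'].round(3))
"
```

```text
t18.95 p [ 0.5135 -0.0669  0.1651] yaw0.4 gap0.0587 F [ 0.6  0.6 -1.5] j7 0.43
 dp(tool now) [-0.16  7.78  2.44] spin 0.07
 dp(after spin) [-0.11  7.78  2.44]
[ 0.99748087  0.00400816  0.0699408  -0.01114161] [-0.106  0.458  0.307  2.004 -0.327  0.588  0.433]
```

send_rows([
  [0,1,0],
  [0,1,0],
  [0,1,0],
  [0,1,0],
  [0,1,0],
], spin=[0,0,0,0,0])

```text
clock: 19.37
position: [0.5115, -0.1977, 0.1607]
ee_rot: [0.998, 0.004, 0.068, -0.012]
ft_force: [1.0, -0.0, -1.2]
finger_gap: 0.059
```

send_rows([
  [0,0.9,0.3],
  [0,0.9,0.5],
  [0,0.3,0.6],
  [0,0,0],
], spin=[0,0,0,0])

```text
clock: 19.7
position: [0.5143, -0.261, 0.1237]
ee_rot: [0.998, -0.002, 0.068, -0.008]
ft_force: [-0.2, 0.2, -2.7]
finger_gap: 0.0591
```

```bash
python3 -c "
from h import *
go(.52,-.25,.02,0);s=read_state();print(s['ee_rot'],s['joint_pos'].round(3))
"
```

```text
t19.70 p [ 0.5143 -0.261   0.1237] yaw-0.3 gap0.0591 F [-0.2  0.2 -2.7] j7 0.81
 dp(tool now) [-0.34 -0.37  4.15] spin -0.05
 dp(after spin) [-0.34 -0.37  4.15]
[ 0.99763249 -0.00167475  0.06823652 -0.00839006] [ 0.319  0.597  0.235  1.869 -0.377  0.609  0.806]
```

send_rows([
  [-0.1,-0.1,0.9],
  [-0.1,-0.1,0.9],
  [-0.1,-0.1,0.9],
  [-0.1,0,0.7],
  [0,0,0],
], spin=[0,0,0,0,0])

```text
clock: 20.12
position: [0.5168, -0.251, 0.0376]
ee_rot: [0.998, -0.002, 0.069, -0.008]
ft_force: [-1.1, 0.7, -1.4]
finger_gap: 0.0589
```

```bash
python3 -c "
from h import *
go(.52,-.25,.018,0);s=read_state();print(s['ee_rot'],s['joint_pos'].round(3))
"
```

```text
t20.12 p [ 0.5168 -0.251   0.0376] yaw-0.3 gap0.0589 F [-1.1  0.7 -1.4] j7 0.87
 dp(tool now) [ 0.02 -0.03  0.8 ] spin -0.06
 dp(after spin) [ 0.02 -0.03  0.8 ]
[ 0.99755246 -0.00192012  0.0693984  -0.00832313] [ 0.361  0.726  0.144  1.932 -0.448  0.406  0.866]
```

send_rows([
  [0,0,0.6],
  [0,0,0.2],
  [0,0,0],
], spin=[0,0,0])

```text
clock: 20.37
position: [0.5208, -0.2484, 0.0193]
ee_rot: [0.998, -0.0, 0.07, -0.009]
ft_force: [0.2, -0.2, -1.5]
finger_gap: 0.0591
```

```bash
python3 -c "
from h import *
go(.52,-.25,.018,0)
"
```

```text
t20.37 p [ 0.5208 -0.2484  0.0193] yaw-0.1 gap0.0591 F [ 0.2 -0.2 -1.5] j7 0.88
 dp(tool now) [-0.04  0.07  0.05] spin -0.03
 dp(after spin) [-0.04  0.07  0.05]
```

send_rows([
  [0,0,0.1],
  [0,0,0],
  [0,0,0],
  [0,0,0],
  [0,0,-0.5],
], spin=[0,0,0,0,0], fingers=72)

```text
clock: 20.78
position: [0.5217, -0.2486, 0.0333]
ee_rot: [0.997, 0.0, 0.072, -0.008]
ft_force: [0.2, 0.5, -0.3]
finger_gap: 0.072
```

send_rows([
  [0,0,-1],
  [0,0,-1],
  [0,0,-1],
  [0,0,-1],
  [0,0,-1],
], spin=[0,0,0,0,0])

```text
clock: 21.2
position: [0.5008, -0.2502, 0.1644]
ee_rot: [0.997, -0.0, 0.071, -0.009]
ft_force: [0.2, -0.0, 0.4]
finger_gap: 0.0721
```

```bash
python3 -c "
from h import *
go(.6448,.2675,.1,50);print(read_state()['ee_rot'])
p,d=read_camera('wrist');cv2.imwrite('pics/w14.png',p)
print(read_state()['ee_rot'])
"
```

```text
t21.20 p [ 0.5008 -0.2502  0.1644] yaw-0.1 gap0.0721 F [ 0.2 -0.   0.4] j7 0.78
 dp(tool now) [  5.29 -20.66   3.75] spin -10.03
 dp(after spin) [19.24 -9.18  3.75]
[ 9.97431399e-01 -4.83749690e-04  7.10253578e-02 -9.26111381e-03]
[ 9.97117240e-01 -9.47848488e-04  7.55637298e-02 -6.81430736e-03]
```

View pics/w14.png

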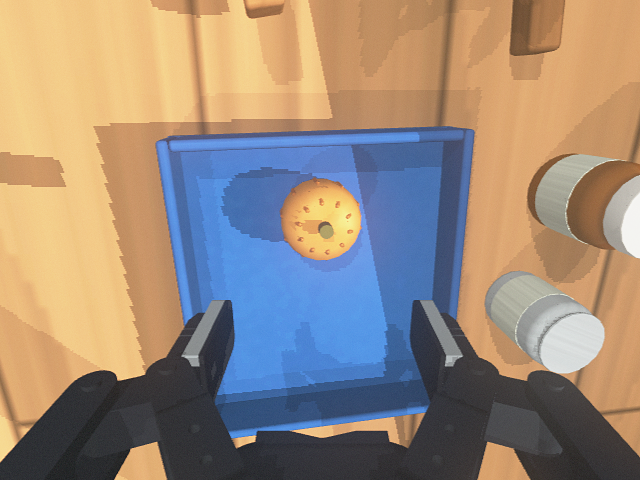

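send_rows([
  [0,0,0],
  [0,0,0],
  [0,0,0],
  [0,0,0],
  [0,0,0],
], spin=[-1,-1,-1,-1,-1])

```text
clock: 21.67
position: [0.5038, -0.2548, 0.1815]
ee_rot: [0.971, 0.223, 0.081, 0.016]
ft_force: [-0.8, -0.1, -0.0]
finger_gap: 0.0722
```

```bash
cat >>h.py <<'E'
def lean():
    s=read_state();r=R.from_quat(s["ee_rot"]);z=r.apply([0,0,1]);print("lean",z[:2].round(4),"in tool x,y:",(r.inv().apply([0,0,-1])[:2]).round(4),"j",s['joint_pos'].round(2))
E
python3 -c "
from h import *
go(.6448,.2675,.1,50);lean()
"
```

```text
t21.67 p [ 0.5038 -0.2548  0.1815] yaw26.2 gap0.0722 F [-0.8 -0.1 -0. ] j7 1.13
 dp(tool now) [ 13.63 -16.59   4.24] spin -4.76
 dp(after spin) [19.16 -9.68  4.24]
lean [0.1653 0.0044] in tool x,y: [-0.1506 -0.0682] j [ 0.37  0.48  0.15  1.87 -0.25  0.66  1.13]
```

send_rows([
  [0,0,0],
  [0,0,0],
  [0,0,0],
  [0,0,0],
  [0,0,0],
], spin=[-1,-1,-1,-1,-1])

```text
clock: 22.08
position: [0.5024, -0.2562, 0.1879]
ee_rot: [0.895, 0.437, 0.077, 0.038]
ft_force: [-0.6, 0.2, 0.0]
finger_gap: 0.0723
```

```bash

python3 -c "
from h import *
go(.6448,.2675,.1,50);lean()
"
```

```text
t22.08 p [ 0.5024 -0.2562  0.1879] yaw52.4 gap0.0723 F [-0.6  0.2  0. ] j7 1.49
 dp(tool now) [19.6  -8.93  4.42] spin 0.49
 dp(after spin) [19.2  -9.76  4.42]
lean [ 0.1706 -0.0008] in tool x,y: [-0.1043 -0.135 ] j [ 0.46  0.47  0.02  1.87 -0.14  0.66  1.49]
```

send_rows([
  [0,0,0],
  [0,0,0],
  [0,0,0],
  [0,0,0],
  [0,0,0],
], spin=[1,1,1,1,1])

```text
clock: 22.5
position: [0.5004, -0.2582, 0.1939]
ee_rot: [0.971, 0.223, 0.086, 0.022]
ft_force: [0.1, 0.7, -0.4]
finger_gap: 0.0719
```

```bash

python3 -c "
from h import *
go(.6448,.2675,.1,50);lean()
"
```

```text
t22.50 p [ 0.5004 -0.2582  0.1939] yaw26.3 gap0.0719 F [ 0.1  0.7 -0.4] j7 1.13
 dp(tool now) [ 13.73 -16.73   4.62] spin -4.74
 dp(after spin) [19.3  -9.8   4.62]
lean [ 0.1761 -0.0047] in tool x,y: [-0.1563 -0.0812] j [ 0.38  0.46  0.15  1.87 -0.24  0.67  1.13]
```

send_rows([
  [0,0,0],
  [0,0,0],
  [0,0,0],
  [0,0,0],
  [0,0,0],
], spin=[1,1,1,1,1])

```text
clock: 22.92
position: [0.4988, -0.2591, 0.2]
ee_rot: [0.996, -0.005, 0.091, 0.003]
ft_force: [0.2, 0.1, -0.2]
finger_gap: 0.0719
```

```bash

python3 -c "
from h import *
go(.6448,.2675,.1,50);lean()
"
```

```text
t22.92 p [ 0.4988 -0.2591  0.2   ] yaw-0.5 gap0.0719 F [ 0.2  0.1 -0.2] j7 0.76
 dp(tool now) [  4.84 -21.14   4.83] spin -10.1
 dp(after spin) [19.39 -9.72  4.83]
lean [ 0.1818 -0.0078] in tool x,y: [-0.1819 -0.0061] j [ 0.29  0.46  0.28  1.87 -0.33  0.69  0.76]
```

send_rows([
  [0.25,-0.97,0],
  [0.25,-0.97,0],
  [0.25,-0.97,0],
  [0.25,-0.97,0],
  [0.25,-0.97,0],
], spin=[-0.5,-0.5,0,0,0])

```text
clock: 23.33
position: [0.5219, -0.1427, 0.2094]
ee_rot: [0.995, 0.03, 0.094, 0.012]
ft_force: [0.2, -1.0, 0.2]
finger_gap: 0.0716
```

send_rows([
  [0.25,-0.97,0],
  [0.25,-0.97,0],
  [0.25,-0.97,0],
  [0.25,-0.97,0],
  [0.25,-0.97,0],
], spin=[0,0,0,0,0])

```text
clock: 23.75
position: [0.5451, -0.015, 0.2178]
ee_rot: [0.995, 0.028, 0.098, 0.012]
ft_force: [-0.3, -0.3, -1.1]
finger_gap: 0.0724
```

```bash

python3 -c "
from h import *
go(.6448,.2675,.2,50);lean()
"
```

```text
t23.75 p [ 0.5451 -0.015   0.2178] yaw3.4 gap0.0724 F [-0.3 -0.3 -1.1] j7 0.24
 dp(tool now) [  4.42 -11.09   1.27] spin -9.33
 dp(after spin) [11.1  -4.4   1.27]
lean [ 0.1955 -0.0187] in tool x,y: [-0.1942 -0.0295] j [-0.28  0.4   0.35  1.92 -0.21  0.65  0.24]
```

send_rows([
  [0,0,0],
  [0,0,0],
  [0,0,0],
  [0,0,0],
  [0,0,0],
], spin=[0,0,0,0,0])

```text
clock: 24.17
position: [0.5452, -0.009, 0.2213]
ee_rot: [0.994, 0.032, 0.1, 0.01]
ft_force: [-0.1, -0.7, 0.3]
finger_gap: 0.072
```

```bash

python3 -c "
from h import *
go(.6448,.2675,.2,50);lean();print(read_state()['effort'].round(2))
"
```

```text
t24.17 p [ 0.5452 -0.009   0.2213] yaw3.9 gap0.0720 F [-0.1 -0.7  0.3] j7 0.24
 dp(tool now) [  4.46 -10.81   1.49] spin -9.22
 dp(after spin) [10.88 -4.28  1.49]
lean [ 0.2001 -0.013 ] in tool x,y: [-0.1988 -0.026 ] j [-0.29  0.39  0.35  1.92 -0.21  0.66  0.24]
[ -0.32 -33.32   2.59 -14.93  -0.05  -0.62  -0.  ]
```

send_rows([
  [0,0,0],
  [0,0,0],
  [0,0,0],
  [0,0,0],
  [0,0,0],
], spin=[0.05,0.05,0.05,0.05,0.05])

```text
clock: 24.58
position: [0.5445, -0.014, 0.2217]
ee_rot: [0.995, 0.016, 0.1, 0.01]
ft_force: [-0.2, -0.2, 0.6]
finger_gap: 0.0716
```

```bash

python3 -c "
from h import *
go(.6448,.2675,.2,50);lean()
"
```

```text
t24.58 p [ 0.5445 -0.014   0.2217] yaw2.0 gap0.0716 F [-0.2 -0.2  0.6] j7 0.22
 dp(tool now) [  4.14 -11.15   1.47] spin -9.6
 dp(after spin) [11.06 -4.38  1.47]
lean [ 0.1999 -0.0158] in tool x,y: [-0.1993 -0.0223] j [-0.29  0.39  0.36  1.92 -0.21  0.66  0.22]
```

```bash

python3 -c "
from h import *
go(.40,.22,.2,0)
print(ray('top',212,355,.02),ray('top',300,342,.02))
"
```

```text
t24.58 p [ 0.5445 -0.014   0.2217] yaw2.0 gap0.0716 F [-0.2 -0.2  0.6] j7 0.22
 dp(tool now) [-5.51 -9.55 -0.45] spin 0.4
 dp(after spin) [-5.84 -9.35 -0.45]
[0.24696061 0.31202395 0.02      ] [0.28100271 0.11691458 0.02      ]
```

send_rows([
  [-0.55,-0.9,0],
  [-0.55,-0.9,0],
  [-0.55,-0.9,0],
  [-0.55,-0.9,0],
  [-0.55,-0.9,0],
], spin=[0.2,0.2,0,0,0], fingers=0)

```text
clock: 25.0
position: [0.4797, 0.0929, 0.2064]
ee_rot: [0.994, -0.011, 0.104, 0.011]
ft_force: [0.3, -0.8, 0.1]
finger_gap: 0.0113
```

send_rows([
  [-0.55,-0.9,0],
  [-0.55,-0.9,0],
  [-0.55,-0.9,0],
  [-0.55,-0.9,0],
  [-0.55,-0.9,0],
], spin=[0,0,0,0,0])

```text
clock: 25.42
position: [0.4124, 0.2118, 0.1899]
ee_rot: [0.994, -0.013, 0.105, 0.01]
ft_force: [-0.0, 0.2, 0.2]
finger_gap: -0.0003
```

```bash

python3 -c "
from h import *
lean();go(.41,.22,.04,0)
"
```

```text
lean [ 0.2093 -0.0226] in tool x,y: [-0.2098 -0.0171] j [-0.99  0.35  0.5   2.14 -0.08  0.51 -0.49]
t25.42 p [0.4124 0.2118 0.1899] yaw-1.4 gap-0.0003 F [-0.   0.2  0.2] j7 -0.49
 dp(tool now) [-1.36 -0.43  5.83] spin -0.28
 dp(after spin) [-1.35 -0.46  5.83]
```

send_rows([
  [-0.3,-0.1,0.9],
  [-0.3,-0.1,0.9],
  [-0.25,0,0.9],
  [-0.25,0,0.9],
  [-0.2,0,0.9],
], spin=[0,0,0,0,0])

```text
clock: 25.83
position: [0.4043, 0.2302, 0.073]
ee_rot: [0.994, -0.003, 0.111, 0.002]
ft_force: [-0.4, 0.5, -0.6]
finger_gap: 0.0001
```

```bash

python3 -c "
from h import *
lean();go(.41,.22,.04,0)
"
```

```text
lean [ 0.2206 -0.0051] in tool x,y: [-0.2206 -0.0037] j [-0.87  0.57  0.31  2.27 -0.21  0.15 -0.43]
t25.83 p [0.4043 0.2302 0.073 ] yaw-0.3 gap0.0001 F [-0.4  0.5 -0.6] j7 -0.43
 dp(tool now) [-0.07  0.4   1.34] spin -0.07
 dp(after spin) [-0.07  0.4   1.34]
```

send_rows([
  [0.5,0,0.5],
  [0.6,0,0.3],
  [0.6,0,0.1],
], spin=[0,0,0])

```text
clock: 26.08
position: [0.4375, 0.2283, 0.0519]
ee_rot: [0.995, 0.001, 0.095, 0.008]
ft_force: [-30.3, 2.9, 18.3]
finger_gap: -0.0002
```

```bash

python3 -c "
from h import *
lean();go(.41,.22,.04,0)
"
```

```text
lean [ 0.19   -0.0148] in tool x,y: [-0.19   -0.0151] j [-0.78  0.64  0.26  2.19 -0.19  0.19 -0.39]
t26.08 p [0.4375 0.2283 0.0519] yaw0.2 gap-0.0002 F [-30.3   2.9  18.3] j7 -0.39
 dp(tool now) [-1.17  0.32  0.26] spin 0.03
 dp(after spin) [-1.17  0.33  0.26]
```

send_rows([
  [0.4,0,0.06],
  [0.4,0,0.06],
  [0.4,0,0.06],
], spin=[0,0,0])

```text
clock: 26.33
position: [0.4363, 0.2248, 0.0448]
ee_rot: [0.998, 0.007, 0.061, 0.016]
ft_force: [-15.5, 0.2, 10.5]
finger_gap: 0.0004
```

```bash

python3 -c "
from h import *
lean();go(.41,.22,.04,0)
"
```

```text
lean [ 0.1219 -0.0313] in tool x,y: [-0.1215 -0.0329] j [-0.74  0.66  0.23  2.14 -0.19  0.28 -0.37]
t26.33 p [0.4363 0.2248 0.0448] yaw0.9 gap0.0004 F [-15.5   0.2  10.5] j7 -0.37
 dp(tool now) [-1.07  0.17  0.07] spin 0.18
 dp(after spin) [-1.07  0.19  0.07]
```

Pressing on the fixed crate wall straightens the tool. I'll continue with this.

send_rows([
  [0.4,0,0],
  [0.4,0,0],
  [0.4,0,0],
], spin=[0,0,0])

```text
clock: 26.58
position: [0.4354, 0.2233, 0.0427]
ee_rot: [0.999, 0.012, 0.029, 0.023]
ft_force: [-14.6, 1.8, 10.3]
finger_gap: -0.0
```

```bash

python3 -c "
from h import *
lean();go(.41,.22,.04,0)
"
```

```text
lean [ 0.058  -0.0449] in tool x,y: [-0.0568 -0.0464] j [-0.71  0.67  0.22  2.09 -0.18  0.37 -0.35]
t26.58 p [0.4354 0.2233 0.0427] yaw1.5 gap-0.0000 F [-14.6   1.8  10.3] j7 -0.35
 dp(tool now) [-1.02  0.1   0.05] spin 0.3
 dp(after spin) [-1.02  0.13  0.05]
```

send_rows([
  [0.4,0,0],
  [0.4,0,0],
  [0.4,0,0],
  [0.35,0,0],
], spin=[0,0,0,0])

```text
clock: 26.92
position: [0.433, 0.2224, 0.0423]
ee_rot: [0.999, 0.019, -0.014, 0.03]
ft_force: [-15.2, -0.3, 18.7]
finger_gap: 0.0003
```

```bash

python3 -c "
from h import *
lean();go(.41,.22,.04,0)
"
```

```text
lean [-0.0276 -0.061 ] in tool x,y: [ 0.0299 -0.0599] j [-0.67  0.69  0.2   2.03 -0.18  0.5  -0.32]
t26.92 p [0.433  0.2224 0.0423] yaw2.1 gap0.0003 F [-15.2  -0.3  18.7] j7 -0.32
 dp(tool now) [-0.92  0.06  0.12] spin 0.42
 dp(after spin) [-0.92  0.09  0.12]
```

send_rows([
  [-0.7,0,-0.5],
  [-0.3,0,-1],
  [0,0,-1],
  [0,0,-1],
  [0.5,0,-1],
], spin=[0,0,0,0,0])

```text
clock: 27.33
position: [0.4141, 0.2276, 0.1538]
ee_rot: [0.999, 0.02, -0.025, 0.034]
ft_force: [0.4, 0.2, -1.0]
finger_gap: -0.0002
```

send_rows([
  [1,0,0],
  [1,0,0],
  [1,0.1,0],
  [1,0.1,0],
  [1,0.1,0],
], spin=[0,0,0,0,0])

```text
clock: 27.75
position: [0.544, 0.2304, 0.156]
ee_rot: [0.999, 0.024, -0.02, 0.029]
ft_force: [-0.4, 0.8, 0.4]
finger_gap: -0.0002
```

```bash

python3 -c "
from h import *
lean();go(.6,.185,.03,0)
"
```

```text
lean [-0.0393 -0.0598] in tool x,y: [ 0.0421 -0.0579] j [-0.61  0.64  0.25  1.65 -0.14  0.94 -0.27]
t27.75 p [0.544  0.2304 0.156 ] yaw2.6 gap-0.0002 F [-0.4  0.8  0.4] j7 -0.27
 dp(tool now) [2.36 1.63 5.05] spin 0.53
 dp(after spin) [2.44 1.52 5.05]
```

send_rows([
  [0.5,0.5,1],
  [0.5,0.4,1],
  [0.4,0.2,1],
  [0.2,0,1],
  [0,0,0.6],
], spin=[0,0,0,0,0])

```text
clock: 28.17
position: [0.5963, 0.197, 0.0413]
ee_rot: [0.999, 0.022, -0.01, 0.027]
ft_force: [-0.0, -0.3, -0.3]
finger_gap: -0.0004
```

```bash

python3 -c "
from h import *
lean();go(.6,.15,.03,0)
"
```

```text
lean [-0.0183 -0.0549] in tool x,y: [ 0.0206 -0.054 ] j [-0.5   0.83  0.22  1.64 -0.17  0.73 -0.18]
t28.17 p [0.5963 0.197  0.0413] yaw2.4 gap-0.0004 F [-0.  -0.3 -0.3] j7 -0.18
 dp(tool now) [0.08 1.86 0.55] spin 0.49
 dp(after spin) [0.16 1.85 0.55]
```

send_rows([
  [0,0.8,0.2],
  [0,0.8,0.1],
  [0,0.5,0],
  [0,0.4,0],
  [0,0.4,0],
], spin=[0,0,0,0,0])

```text
clock: 28.58
position: [0.595, 0.1513, 0.0296]
ee_rot: [0.999, 0.027, -0.014, 0.009]
ft_force: [-0.1, 14.2, -2.3]
finger_gap: -0.0001
```

```bash

python3 -c "
from h import *
lean();go(.6,.15,.03,0)
"
```

```text
lean [-0.0274 -0.018 ] in tool x,y: [ 0.0283 -0.0165] j [-0.39  0.82  0.17  1.69 -0.18  0.68 -0.07]
t28.58 p [0.595  0.1513 0.0296] yaw3.1 gap-0.0001 F [-0.1 14.2 -2.3] j7 -0.07
 dp(tool now) [ 0.2   0.06 -0.02] spin 0.62
 dp(after spin) [ 0.2   0.05 -0.02]
```

send_rows([
  [0,0.4,0],
  [0,0.3,0],
  [0,-0.4,-0.6],
  [0,-0.8,-1],
  [0,-0.8,-1],
], spin=[0,0,-1,-1,-1], fingers=0)

```text
clock: 29.0
position: [0.5854, 0.1984, 0.092]
ee_rot: [0.986, 0.164, -0.019, -0.004]
ft_force: [0.2, 0.8, -0.2]
finger_gap: -0.0001
```

send_rows([
  [0,0,-0.8],
  [0,0,0],
  [0,0,0],
  [0,0,0],
  [0,0,0],
], spin=[-1,-1,-1,-1,-1], fingers=70)

```text
clock: 29.42
position: [0.5894, 0.209, 0.1224]
ee_rot: [0.921, 0.389, -0.008, -0.01]
ft_force: [0.6, 0.1, -0.8]
finger_gap: 0.0604
```

```bash

python3 -c "
from h import *
lean();go(.6448,.2675,.07,50)
"
```

```text
lean [-0.0223  0.0129] in tool x,y: [0.0063 0.025 ] j [-0.34  0.7  -0.04  1.61  0.    0.85  0.42]
t29.42 p [0.5894 0.209  0.1224] yaw45.8 gap0.0604 F [ 0.6  0.1 -0.8] j7 0.42
 dp(tool now) [3.24 0.01 2.08] spin -0.85
 dp(after spin) [3.23 0.25 2.08]
```

send_rows([
  [0.8,0,0],
  [0.8,0,0],
  [0.8,0,0.3],
  [0.75,0,0.3],
  [0,0,0.3],
], spin=[-0.4,-0.3,0,0,0])

```text
clock: 29.83
position: [0.6459, 0.2675, 0.1036]
ee_rot: [0.909, 0.417, -0.004, -0.01]
ft_force: [-0.7, 0.1, -0.4]
finger_gap: 0.0701
```

```bash

python3 -c "
from h import *
lean();go(.6448,.2675,.014,50)
p,d=read_camera('wrist');cv2.imwrite('pics/w15.png',p)"
```

```text
lean [-0.0152  0.0148] in tool x,y: [-0.0013  0.0211] j [-0.39  0.82 -0.05  1.39  0.02  0.94  0.43]
t29.83 p [0.6459 0.2675 0.1036] yaw49.3 gap0.0701 F [-0.7  0.1 -0.4] j7 0.43
 dp(tool now) [-0.03  0.04  3.59] spin -0.14
 dp(after spin) [-0.03  0.04  3.59]
```

View pics/w15.png

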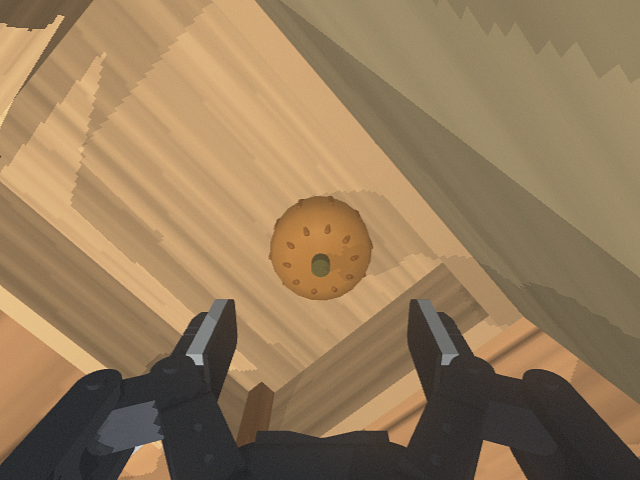

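send_rows([
  [0,0,0.8],
  [0,0,0.8],
  [0,0,0.8],
  [0,0,0.5],
  [0,0,0],
], spin=[0,0,0,0,0])

```text
clock: 30.3
position: [0.6414, 0.2609, 0.0276]
ee_rot: [0.91, 0.415, -0.008, -0.007]
ft_force: [-0.2, 0.1, 0.1]
finger_gap: 0.0701
```

```bash

python3 -c "
from h import *
lean();go(.6448,.2675,.014,50)
p,d=read_camera('wrist');cv2.imwrite('pics/w16.png',p)"
```

```text
lean [-0.0203  0.0068] in tool x,y: [0.0082 0.0198] j [-0.39  0.91 -0.04  1.45  0.02  0.81  0.42]
t30.30 p [0.6414 0.2609 0.0276] yaw49.1 gap0.0701 F [-0.2  0.1  0.1] j7 0.42
 dp(tool now) [ 0.29 -0.06  0.54] spin -0.19
 dp(after spin) [ 0.29 -0.05  0.54]
```

View pics/w16.png

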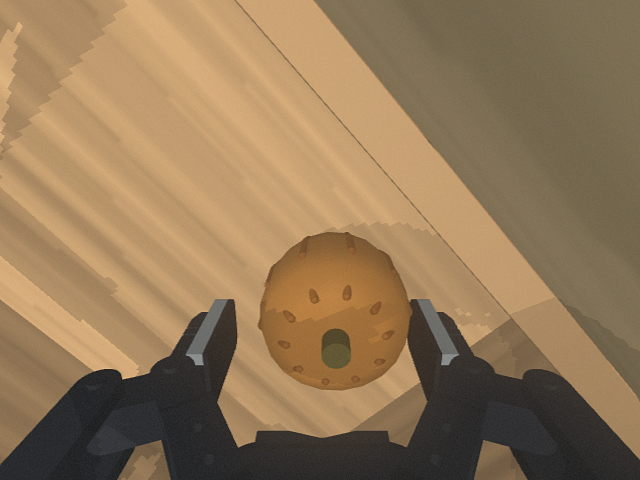

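Now I'll shift +x in the tool frame, go down, and close.

send_rows([
  [0.35,0,0.3],
  [0.1,0,0.35],
  [0,0,0],
], spin=[0,0,0])

```text
clock: 30.6
position: [0.6552, 0.2603, 0.0192]
ee_rot: [0.912, 0.411, -0.005, -0.001]
ft_force: [-0.7, -0.2, -0.5]
finger_gap: 0.07
```

send_rows([
  [0,0,0],
  [0,0,0],
  [0,0,0],
  [0,0,0],
  [0,0,0],
], spin=[0,0,0,0,0], fingers=45, force=40)

```text
clock: 31.02
position: [0.6567, 0.2631, 0.023]
ee_rot: [0.911, 0.412, -0.002, -0.002]
ft_force: [0.4, -0.3, -1.6]
finger_gap: 0.0567
```

```bash

python3 -c "
from h import *
lean();go(.52,-.36,.1,0)"
```

```text
lean [-0.0052  0.0016] in tool x,y: [0.0023 0.0049] j [-0.39  0.93 -0.03  1.41  0.03  0.81  0.42]
t31.02 p [0.6567 0.2631 0.023 ] yaw48.6 gap0.0567 F [ 0.4 -0.3 -1.6] j7 0.42
 dp(tool now) [-22.33  12.35  -3.09] spin 9.73
 dp(after spin) [-5.48 24.92 -3.09]
```

send_rows([
  [0,0,-0.6],
  [0,0,-1],
  [0,0,-1],
  [0,0,-1],
  [0,0,-1],
], spin=[0,0,0,0,0], force=60)

```text
clock: 31.43
position: [0.6511, 0.2632, 0.1363]
ee_rot: [0.911, 0.413, -0.011, -0.003]
ft_force: [0.6, -0.5, -1.1]
finger_gap: 0.0565
```

```bash

python3 -c "
from h import *
lean();go(.52,-.36,.17,48)
p,d=read_camera('wrist');cv2.imwrite('pics/w17.png',p)"
```

```text
lean [-0.0234 -0.0036] in tool x,y: [0.0182 0.0153] j [-0.4   0.8  -0.03  1.33  0.02  1.03  0.42]
t31.43 p [0.6511 0.2632 0.1363] yaw48.8 gap0.0565 F [ 0.6 -0.5 -1.1] j7 0.42
 dp(tool now) [-22.24  12.45  -1.13] spin 0.17
 dp(after spin) [-22.05  12.77  -1.13]
```

View pics/w17.png

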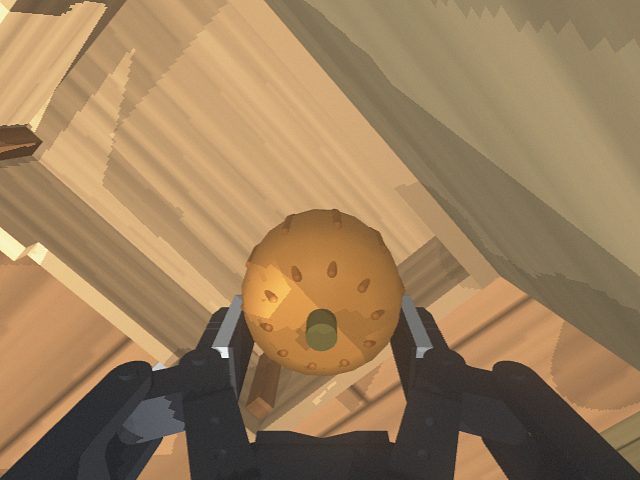

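send_rows([
  [-0.87,0.49,-0.2],
  [-0.87,0.49,-0.2],
  [-0.87,0.49,-0.2],
  [-0.87,0.49,-0.2],
  [-0.87,0.49,0],
], spin=[0,0,0,0,0])

```text
clock: 31.9
position: [0.6303, 0.1528, 0.1719]
ee_rot: [0.907, 0.421, 0.004, -0.007]
ft_force: [0.4, 0.5, -0.8]
finger_gap: 0.0565
```

send_rows([
  [-0.87,0.49,0],
  [-0.87,0.49,0],
  [-0.87,0.49,0],
  [-0.87,0.49,0],
  [-0.87,0.49,0],
], spin=[0,0,0,0,0])

```text
clock: 32.32
position: [0.6059, 0.0264, 0.175]
ee_rot: [0.906, 0.423, 0.007, -0.007]
ft_force: [0.5, -0.9, -1.0]
finger_gap: 0.0558
```

send_rows([
  [-0.87,0.49,0],
  [-0.87,0.49,0],
  [-0.87,0.49,0],
  [-0.87,0.49,0],
  [-0.87,0.49,0],
], spin=[0,0,0,0,0])

```text
clock: 32.73
position: [0.5819, -0.1008, 0.1769]
ee_rot: [0.906, 0.424, 0.01, -0.006]
ft_force: [0.1, -0.3, -0.7]
finger_gap: 0.0561
```

```bash

python3 -c "
from h import *
lean();go(.52,-.36,.17,48)"
```

```text
lean [0.0137 0.0189] in tool x,y: [-0.0233  0.0016] j [ 0.19  0.57 -0.07  1.68  0.02  0.88  0.99]
t32.73 p [ 0.5819 -0.1008  0.1769] yaw50.2 gap0.0561 F [ 0.1 -0.3 -0.7] j7 0.99
 dp(tool now) [-9.55  4.74  0.04] spin 0.44
 dp(after spin) [-9.37  5.1   0.04]
```

send_rows([
  [-0.88,0.44,0],
  [-0.88,0.44,0],
  [-0.88,0.44,0],
  [-0.88,0.44,0],
  [-0.88,0.44,0],
], spin=[0,0,0,0,0])

```text
clock: 33.15
position: [0.553, -0.2255, 0.1784]
ee_rot: [0.905, 0.425, 0.013, -0.004]
ft_force: [0.3, 0.3, -1.1]
finger_gap: 0.056
```

send_rows([
  [-0.88,0.44,0],
  [-0.88,0.44,0],
  [-0.88,0.44,0],
  [-0.8,0.44,0.3],
  [-0.3,0.2,0.6],
], spin=[0,0,0,0,0])

```text
clock: 33.57
position: [0.5306, -0.3391, 0.1605]
ee_rot: [0.906, 0.423, 0.015, 0.003]
ft_force: [-0.5, -2.1, -1.1]
finger_gap: 0.0558
```

```bash

python3 -c "
from h import *
lean();go(.525,-.365,.028,48)"
```

```text
lean [0.0299 0.0084] in tool x,y: [-0.0257 -0.0175] j [ 0.59  0.64 -0.07  1.59  0.03  0.89  1.39]
t33.57 p [ 0.5306 -0.3391  0.1605] yaw50.0 gap0.0558 F [-0.5 -2.1 -1.1] j7 1.39
 dp(tool now) [-1.07  0.4   5.28] spin 0.41
 dp(after spin) [-1.06  0.44  5.28]
```

send_rows([
  [-0.4,0.2,0.9],
  [-0.3,0.1,1],
  [-0.2,0.1,1],
  [-0.2,0,0.8],
  [0,0,0.4],
], spin=[0,0,0,0,0])

```text
clock: 33.98
position: [0.5246, -0.3677, 0.0533]
ee_rot: [0.907, 0.421, 0.017, 0.004]
ft_force: [-1.4, 0.4, -1.6]
finger_gap: 0.056
```

```bash

python3 -c "
from h import *
lean();go(.525,-.365,.026,48)
p,d=read_camera('wrist');cv2.imwrite('pics/w18.png',p)"
```

```text
lean [0.0348 0.0071] in tool x,y: [-0.0279 -0.0221] j [ 0.63  0.79 -0.07  1.64  0.04  0.68  1.42]
t33.98 p [ 0.5246 -0.3677  0.0533] yaw49.9 gap0.0560 F [-1.4  0.4 -1.6] j7 1.42
 dp(tool now) [ 0.06 -0.08  1.09] spin 0.38
 dp(after spin) [ 0.06 -0.08  1.09]
```

View pics/w18.png

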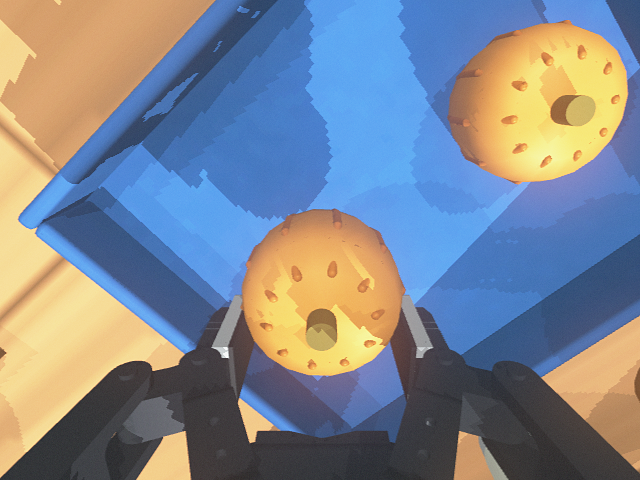

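send_rows([
  [0,0,0.6],
  [0,0,0.35],
  [0,0,0],
], spin=[0,0,0])

```text
clock: 34.28
position: [0.528, -0.3624, 0.0278]
ee_rot: [0.906, 0.424, 0.019, 0.002]
ft_force: [-0.5, -0.6, -1.5]
finger_gap: 0.0557
```

send_rows([
  [0,0,0],
  [0,0,0],
  [0,0,0],
  [0,0,0],
  [0,0,-0.5],
], spin=[0,0,0,0,0], fingers=72)

```text
clock: 34.7
position: [0.5306, -0.3606, 0.0438]
ee_rot: [0.905, 0.425, 0.02, 0.003]
ft_force: [-0.2, 0.3, -0.3]
finger_gap: 0.0722
```

send_rows([
  [0,0,-1],
  [0,0,-1],
  [0,0,-1],
  [0,0,-1],
  [0,0,-1],
], spin=[0,0,0,0,0])

```text
clock: 35.12
position: [0.524, -0.3615, 0.1769]
ee_rot: [0.905, 0.425, 0.02, 0.002]
ft_force: [1.1, -0.7, 0.3]
finger_gap: 0.0721
```

```bash

python3 -c "
from h import *
lean();go(.59,.42,.3,0)
for n in ['wrist','top']:
  p,d=read_camera(n);cv2.imwrite('pics/%s19.png'%n,p);np.save('pics/%s19.npy'%n,d)"
```

```text
lean [0.0376 0.0129] in tool x,y: [-0.0339 -0.0207] j [ 0.63  0.64 -0.08  1.55  0.02  0.93  1.43]
t35.12 p [ 0.524  -0.3615  0.1769] yaw50.3 gap0.0721 F [ 1.1 -0.7  0.3] j7 1.43
 dp(tool now) [ 25.9  -17.84  -4.42] spin 10.07
 dp(after spin) [  2.8  -31.32  -4.42]
```

View pics/wrist19.png

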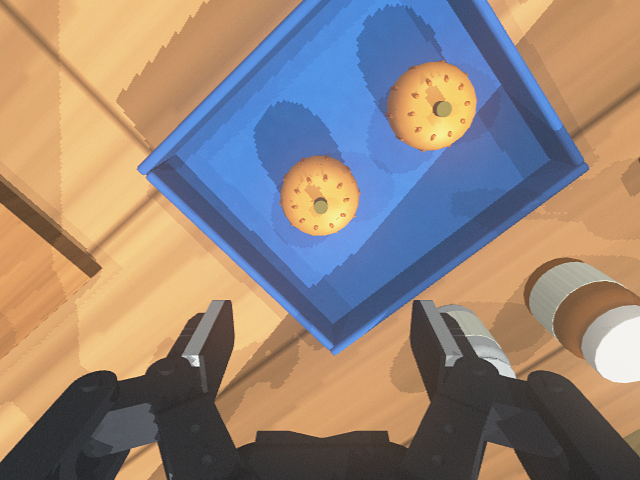

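View pics/top19.png

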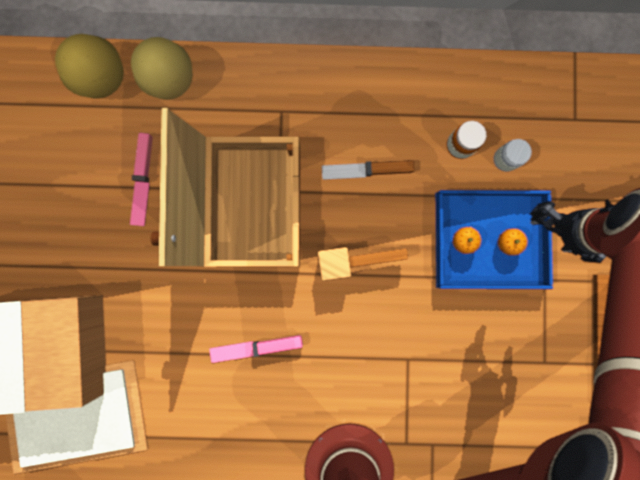

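send_rows([
  [0,0,-0.6],
  [0,0,-0.6],
  [0,0,-0.6],
  [0,0,-0.6],
  [0,0,-0.6],
], spin=[1,1,1,1,1], fingers=0)

```text
clock: 35.63
position: [0.5204, -0.3632, 0.2617]
ee_rot: [0.978, 0.209, 0.024, 0.001]
ft_force: [-0.2, 0.5, -0.9]
finger_gap: 0.0112
```

send_rows([
  [0,0,-0.6],
  [0,0,-0.6],
  [0,0,-0.6],
  [0,0,-0.6],
  [0,0,-0.6],
], spin=[1,1,1,1,1])

```text
clock: 36.05
position: [0.5146, -0.3624, 0.3441]
ee_rot: [1.0, -0.019, 0.024, -0.005]
ft_force: [-0.5, 0.1, -1.4]
finger_gap: 0.0002
```

```bash

python3 -c "
from h import *
lean();go(.61,.43,.33,0)
d=np.load('pics/top19.npy');W=cloud('top',d)
print('lid top edge',W[150,163].round(3),W[200,163].round(3),W[250,163].round(3)); print('peg',W[240,155].round(3))"
```

```text
lean [0.0491 0.0083] in tool x,y: [-0.0488  0.0102] j [ 0.5   0.49  0.17  1.34 -0.12  1.29  0.64]
t36.05 p [ 0.5146 -0.3624  0.3441] yaw-2.2 gap0.0002 F [-0.5  0.1 -1.4] j7 0.64
 dp(tool now) [  2.58 -31.81   1.01] spin -0.43
 dp(after spin) [  3.78 -31.69   1.01]
lid top edge [0.648 0.357 0.277] [0.559 0.353 0.278] [0.471 0.348 0.279]
peg [0.489 0.373 0.251]
```

send_rows([
  [0.1,-0.99,0],
  [0.1,-0.99,0],
  [0.1,-0.99,0],
  [0.1,-0.99,0],
  [0.1,-0.99,0],
], spin=[-0.4,0,0,0,0])

```text
clock: 36.47
position: [0.526, -0.244, 0.353]
ee_rot: [1.0, -0.01, 0.029, 0.002]
ft_force: [0.6, -0.2, 0.1]
finger_gap: -0.0001
```

send_rows([
  [0.1,-0.99,0],
  [0.1,-0.99,0],
  [0.1,-0.99,0],
  [0.1,-0.99,0],
  [0.1,-0.99,0],
], spin=[0,0,0,0,0])

```text
clock: 36.88
position: [0.5386, -0.114, 0.357]
ee_rot: [0.999, -0.011, 0.031, 0.002]
ft_force: [0.4, -0.1, -0.1]
finger_gap: -0.0001
```

send_rows([
  [0.1,-0.99,0],
  [0.1,-0.99,0],
  [0.1,-0.99,0],
  [0.1,-0.99,0],
  [0.1,-0.99,0],
], spin=[0,0,0,0,0])

```text
clock: 37.3
position: [0.5512, 0.0158, 0.3611]
ee_rot: [0.999, -0.011, 0.033, 0.001]
ft_force: [-0.3, 0.9, -0.7]
finger_gap: 0.0001
```

send_rows([
  [0.1,-0.99,0],
  [0.1,-0.99,0],
  [0.1,-0.99,0],
  [0.1,-0.99,0],
  [0.1,-0.99,0],
], spin=[0,0,0,0,0])

```text
clock: 37.72
position: [0.5639, 0.145, 0.3654]
ee_rot: [0.999, -0.011, 0.034, 0.001]
ft_force: [0.5, 0.9, 1.0]
finger_gap: -0.0004
```

```bash

python3 -c "
from h import *
lean();go(.61,.43,.34,0)"
```

```text
lean [ 0.068  -0.0023] in tool x,y: [-0.068  -0.0007] j [-0.32  0.38  0.03  1.46  0.01  1.24 -0.32]
t37.72 p [0.5639 0.145  0.3654] yaw-1.3 gap-0.0004 F [0.5 0.9 1. ] j7 -0.32
 dp(tool now) [  1.51 -11.44   1.11] spin -0.26
 dp(after spin) [  1.77 -11.4    1.11]
```

send_rows([
  [0.12,-0.99,0.05],
  [0.12,-0.99,0.05],
  [0.12,-0.99,0.05],
  [0.12,-0.99,0.05],
  [0.12,-0.99,0.05],
], spin=[0,0,0,0,0])

```text
clock: 38.13
position: [0.5801, 0.2736, 0.3641]
ee_rot: [0.999, -0.012, 0.035, -0.0]
ft_force: [0.2, -0.5, 0.4]
finger_gap: 0.0002
```

send_rows([
  [0.15,-0.99,0],
  [0.15,-0.99,0],
  [0.15,-0.99,0],
  [0.15,-0.99,0],
  [0.15,-0.99,0],
], spin=[0,0,0,0,0])

```text
clock: 38.55
position: [0.5998, 0.4016, 0.3688]
ee_rot: [0.999, -0.012, 0.035, -0.0]
ft_force: [0.5, 0.5, -0.0]
finger_gap: -0.0003
```

```bash

python3 -c "
from h import *
lean();go(.61,.42,.24,0)"
```

```text
lean [0.0709 0.0001] in tool x,y: [-0.0709  0.0018] j [-0.64  0.65  0.01  0.98  0.03  1.46 -0.66]
t38.55 p [0.5998 0.4016 0.3688] yaw-1.4 gap-0.0003 F [ 0.5  0.5 -0. ] j7 -0.66
 dp(tool now) [ 0.03 -0.74  5.17] spin -0.27
 dp(after spin) [ 0.04 -0.74  5.17]
```

send_rows([
  [0,-0.9,0.3],
  [0,-0.1,1],
  [0,0,1],
  [0,0,1],
  [0,0,1],
], spin=[0,0,0,0,0])

```text
clock: 38.97
position: [0.6066, 0.4404, 0.2668]
ee_rot: [0.999, -0.006, 0.041, -0.009]
ft_force: [-0.3, -0.8, 0.0]
finger_gap: 0.0
```

```bash

python3 -c "
from h import *
lean();go(.61,.39,.24,0)
p,d=read_camera('scene');cv2.imwrite('pics/s20.png',p)"
```

```text
lean [0.0813 0.0179] in tool x,y: [-0.0811  0.0189] j [-0.67  0.73  0.    1.1   0.04  1.24 -0.69]
t38.97 p [0.6066 0.4404 0.2668] yaw-0.8 gap0.0000 F [-0.3 -0.8  0. ] j7 -0.69
 dp(tool now) [0.08 2.03 1.04] spin -0.15
 dp(after spin) [0.05 2.03 1.04]
```

View pics/s20.png

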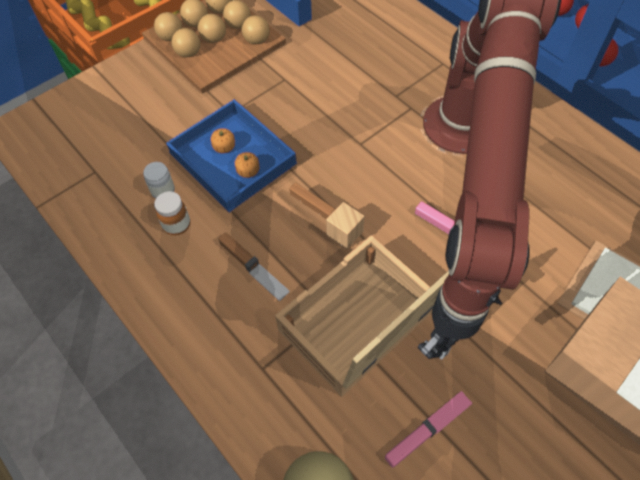

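send_rows([
  [0,0.4,0.5],
  [0,0.8,0.4],
  [0,0.8,0],
  [0,0.8,0],
  [0,0.8,0],
], spin=[0,0,0,0,0])

```text
clock: 39.43
position: [0.5995, 0.3534, 0.2339]
ee_rot: [0.999, -0.0, 0.032, -0.008]
ft_force: [1.0, 1.9, 0.9]
finger_gap: -0.0001
```

```bash

python3 -c "
from h import *
lean();go(.61,.33,.25,0)"
```

```text
lean [0.0635 0.0156] in tool x,y: [-0.0635  0.0156] j [-0.57  0.66 -0.01  1.33  0.03  1.09 -0.59]
t39.43 p [0.5995 0.3534 0.2339] yaw-0.1 gap-0.0001 F [1.  1.9 0.9] j7 -0.59
 dp(tool now) [ 0.46  0.93 -0.63] spin -0.02
 dp(after spin) [ 0.46  0.93 -0.63]
```

send_rows([
  [0,0.8,0.05],
  [0,0.8,0.15],
  [0,0.76,0.26],
  [0,0.72,0.36],
  [0,0.66,0.45],
], spin=[0,0,0,0,0])

```text
clock: 39.85
position: [0.6035, 0.2646, 0.2126]
ee_rot: [0.999, 0.001, 0.039, -0.018]
ft_force: [-0.6, 1.2, 2.0]
finger_gap: 0.0001
```

```bash

python3 -c "
from h import *
lean();go(.61,.16,.09,0)
p,d=read_camera('scene');cv2.imwrite('pics/s21.png',p[150:450,200:600])"
```

```text
lean [0.0787 0.0353] in tool x,y: [-0.0788  0.0351] j [-0.43  0.6  -0.03  1.5   0.02  0.95 -0.46]
t39.85 p [0.6035 0.2646 0.2126] yaw0.1 gap0.0001 F [-0.6  1.2  2. ] j7 -0.46
 dp(tool now) [-0.13  4.36  4.76] spin 0.01
 dp(after spin) [-0.13  4.36  4.76]
```

View pics/s21.png

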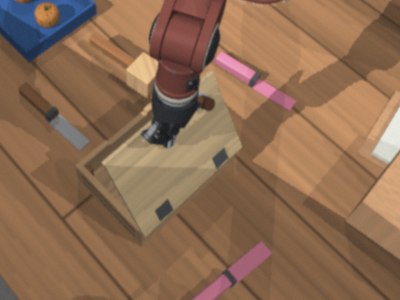

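send_rows([
  [0,0.62,0.5],
  [0,0.58,0.6],
  [0,0.53,0.65],
  [0,0.45,0.7],
  [0,0.36,0.75],
], spin=[0,0,0,0,0])

```text
clock: 40.32
position: [0.6133, 0.2023, 0.1383]
ee_rot: [0.999, -0.0, 0.045, -0.02]
ft_force: [-0.6, -0.5, 1.5]
finger_gap: 0.0001
```

```bash

python3 -c "
from h import *
lean();go(.61,.16,.09,0)"
```

```text
lean [0.0892 0.0401] in tool x,y: [-0.0892  0.0402] j [-0.33  0.66 -0.03  1.64  0.02  0.75 -0.37]
t40.32 p [0.6133 0.2023 0.1383] yaw-0.2 gap0.0001 F [-0.6 -0.5  1.5] j7 -0.37
 dp(tool now) [-0.3   1.77  1.84] spin -0.03
 dp(after spin) [-0.3   1.77  1.84]
```

send_rows([
  [-0.1,0.4,0.6],
  [-0.1,0.3,0.6],
  [0,0.3,0.5],
  [0,0.2,0.4],
  [0,0,0.3],
], spin=[0,0,0,0,0])

```text
clock: 40.73
position: [0.6148, 0.1769, 0.0896]
ee_rot: [0.999, -0.001, 0.045, -0.022]
ft_force: [-23.7, -10.4, 61.9]
finger_gap: 0.0
```

```bash

python3 -c "
from h import *
lean();go(.61,.16,.09,0)"
```

```text
lean [0.0901 0.0448] in tool x,y: [-0.09   0.045] j [-0.28  0.72 -0.04  1.7   0.02  0.63 -0.33]
t40.73 p [0.6148 0.1769 0.0896] yaw-0.3 gap0.0000 F [-23.7 -10.4  61.9] j7 -0.33
 dp(tool now) [-0.19  0.68 -0.06] spin -0.05
 dp(after spin) [-0.19  0.67 -0.06]
```

send_rows([
  [0,0,-0.6],
  [0,0,-1],
  [0,0,-1],
  [0,0.5,-1],
  [0,1,0],
], spin=[0,0,0,0,0])

```text
clock: 41.15
position: [0.6078, 0.1449, 0.1912]
ee_rot: [0.998, 0.004, 0.049, -0.027]
ft_force: [1.2, 0.4, 0.0]
finger_gap: 0.0
```

send_rows([
  [0,1,0],
  [0,1,0],
  [0,1,0],
  [0,1,0],
  [0,1,0],
], spin=[0,0,0,0,0])

```text
clock: 41.57
position: [0.6133, 0.0208, 0.1943]
ee_rot: [0.998, 0.009, 0.056, -0.029]
ft_force: [1.2, 1.0, 1.0]
finger_gap: 0.0001
```

```bash

python3 -c "
from h import *
lean();go(.4,.2,.15,0)
for n in ['top','scene']:
  p,d=read_camera(n);cv2.imwrite('pics/%s22.png'%n,p);np.save('pics/%s22.npy'%n,d)
  if n=='top':
    W=cloud(n,d)
    print('lid',[np.nanmedian(W[200:240,a:a+8,2]).round(4) for a in (222,240,260,282)])"
```

```text
lean [0.1108 0.0582] in tool x,y: [-0.1118  0.0563] j [ 0.01  0.55 -0.09  1.68 -0.01  0.8  -0.04]
t41.57 p [0.6133 0.0208 0.1943] yaw0.8 gap0.0001 F [1.2 1.  1. ] j7 -0.04
 dp(tool now) [-8.57 -7.23  1.23] spin 0.16
 dp(after spin) [-8.68 -7.11  1.23]
lid [np.float64(0.0892), np.float64(0.0891), np.float64(0.0891), np.float64(0.0894)]
```

View pics/top22.png

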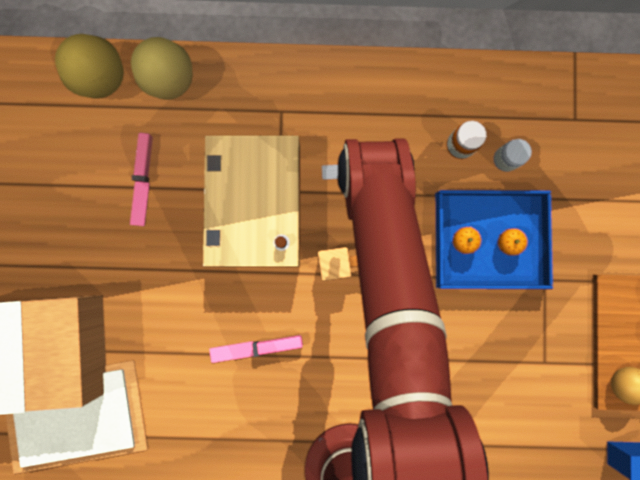

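View pics/scene22.png

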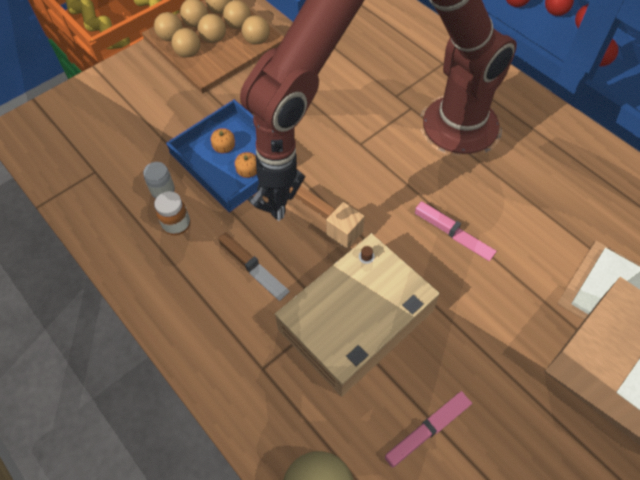

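```bash

python3 -c "
from h import *
lean();go(.565,.085,.05,0)"
```

```text
lean [0.111  0.0522] in tool x,y: [-0.1113  0.0514] j [ 0.02  0.55 -0.08  1.68 -0.01  0.8  -0.04]
t41.67 p [0.6135 0.0142 0.1939] yaw0.3 gap-0.0000 F [-0.2 -0.5 -0.4] j7 -0.04
 dp(tool now) [-2.55 -2.55  5.64] spin 0.05
 dp(after spin) [-2.57 -2.54  5.64]
```

send_rows([
  [-0.5,-0.6,0.8],
  [-0.6,-0.6,1],
  [-0.6,-0.6,1],
  [-0.5,-0.5,1],
  [-0.3,-0.2,1],
], spin=[0,0,0,0,0])

```text
clock: 42.08
position: [0.5752, 0.0838, 0.0784]
ee_rot: [0.997, -0.001, 0.069, -0.027]
ft_force: [0.2, 0.4, -0.4]
finger_gap: 0.0001
```

```bash

python3 -c "
from h import *
lean();go(.565,.12,.04,0)"
```

```text
lean [0.1379 0.0534] in tool x,y: [-0.1377  0.0537] j [-0.13  0.65 -0.05  1.91  0.01  0.43 -0.18]
t42.08 p [0.5752 0.0838 0.0784] yaw-0.4 gap0.0001 F [ 0.2  0.4 -0.4] j7 -0.18
 dp(tool now) [-0.63 -1.36  1.54] spin -0.07
 dp(after spin) [-0.62 -1.37  1.54]
```

send_rows([
  [-0.2,-0.2,0.7],
  [-0.2,-0.3,0.7],
  [0,-0.6,0.1],
  [0,-0.5,0],
  [0,-0.4,0],
], spin=[0,0,0,0,0])

```text
clock: 42.5
position: [0.5659, 0.114, 0.0366]
ee_rot: [0.998, -0.005, 0.06, -0.008]
ft_force: [1.9, -13.6, -0.7]
finger_gap: -0.0
```

```bash

python3 -c "
from h import *
lean();go(.565,.12,.04,0)"
```

```text
lean [0.1206 0.016 ] in tool x,y: [-0.1204  0.0171] j [-0.25  0.72  0.02  1.93  0.01  0.37 -0.26]
t42.50 p [0.5659 0.114  0.0366] yaw-0.6 gap-0.0000 F [  1.9 -13.6  -0.7] j7 -0.26
 dp(tool now) [-0.02 -0.24 -0.14] spin -0.12
 dp(after spin) [-0.02 -0.24 -0.14]
```

send_rows([
  [0,-0.35,0],
  [0,0.5,-0.5],
  [0,0.3,-1],
  [0,0,-1],
  [0,0,-1],
], spin=[0,0,0,0,0])

```text
clock: 42.92
position: [0.5533, 0.0908, 0.1219]
ee_rot: [0.999, -0.009, 0.053, 0.002]
ft_force: [-0.1, 0.2, -0.0]
finger_gap: 0.0002
```

send_rows([
  [0,0,-1],
  [-1,0,-1],
  [-1,0,0],
  [-1,0,0],
  [-1,0,0],
], spin=[0,0,0,0,0])

```text
clock: 43.33
position: [0.4577, 0.0999, 0.1736]
ee_rot: [0.998, -0.008, 0.067, -0.003]
ft_force: [0.8, 0.2, 0.4]
finger_gap: 0.0001
```

```bash

python3 -c "
from h import *
lean();go(.405,.22,.16,0)"
```

```text
lean [0.1338 0.0039] in tool x,y: [-0.1338  0.0061] j [-0.32  0.37  0.04  2.11  0.03  0.54 -0.32]
t43.33 p [0.4577 0.0999 0.1736] yaw-1.0 gap0.0001 F [0.8 0.2 0.4] j7 -0.32
 dp(tool now) [-2.24 -4.77  0.28] spin -0.19
 dp(after spin) [-2.16 -4.8   0.28]
```

send_rows([
  [-0.9,-0.3,0],
  [-0.8,-0.9,0],
  [-0.5,-1,0],
  [0,-1,0],
  [0,-1,0.3],
], spin=[0,0,0,0,0])

```text
clock: 43.75
position: [0.3984, 0.2083, 0.1639]
ee_rot: [0.998, -0.011, 0.067, -0.003]
ft_force: [1.9, 0.3, 0.1]
finger_gap: 0.0
```

```bash

python3 -c "
from h import *
lean();go(.405,.22,.05,0)"
```

```text
lean [0.1347 0.0052] in tool x,y: [-0.1345  0.0081] j [-0.64  0.36  0.08  2.16  0.08  0.5  -0.65]
t43.75 p [0.3984 0.2083 0.1639] yaw-1.3 gap0.0000 F [1.9 0.3 0.1] j7 -0.65
 dp(tool now) [-0.36 -0.44  4.55] spin -0.26
 dp(after spin) [-0.35 -0.44  4.55]
```

send_rows([
  [-0.15,-0.3,0.9],
  [-0.15,0,0.9],
  [-0.1,0,0.9],
  [-0.1,0,0.9],
  [0,0,0.6],
], spin=[0,0,0,0,0])

```text
clock: 44.17
position: [0.4034, 0.2382, 0.0615]
ee_rot: [0.997, -0.0, 0.075, -0.014]
ft_force: [0.1, -0.1, -0.2]
finger_gap: -0.0004
```

```bash

python3 -c "
from h import *
lean();go(.43,.22,.045,0)"
```

```text
lean [0.1499 0.028 ] in tool x,y: [-0.1499  0.028 ] j [-0.68  0.58  0.09  2.23  0.09  0.19 -0.7 ]
t44.17 p [0.4034 0.2382 0.0615] yaw-0.1 gap-0.0004 F [ 0.1 -0.1 -0.2] j7 -0.70
 dp(tool now) [0.95 0.75 0.79] spin -0.03
 dp(after spin) [0.95 0.75 0.79]
```

send_rows([
  [0.5,0.3,0.4],
  [0.5,0.3,0.2],
  [0.4,0,0],
  [0.4,0,0],
  [0.4,0,0],
], spin=[0,0,0,0,0])

```text
clock: 44.58
position: [0.4349, 0.2276, 0.0481]
ee_rot: [0.999, 0.01, 0.049, -0.006]
ft_force: [-21.2, -0.5, 19.4]
finger_gap: -0.0003
```

send_rows([
  [0.4,0,0],
  [0.4,0,0],
  [0.4,0,0],
  [0.4,0,0],
], spin=[0,0,0,0])

```text
clock: 44.92
position: [0.4316, 0.2262, 0.0495]
ee_rot: [1.0, 0.021, 0.009, 0.007]
ft_force: [-17.4, -1.9, 15.2]
finger_gap: 0.0001
```

```bash

python3 -c "
from h import *
lean();go(.43,.22,.045,0)"
```

```text
lean [ 0.0182 -0.0136] in tool x,y: [-0.0176 -0.0144] j [-0.52  0.65 -0.03  2.07  0.09  0.42 -0.59]
t44.92 p [0.4316 0.2262 0.0495] yaw2.4 gap0.0001 F [-17.4  -1.9  15.2] j7 -0.59
 dp(tool now) [-0.08  0.24  0.18] spin 0.47
 dp(after spin) [-0.07  0.25  0.18]
```

send_rows([
  [0.4,0,0],
  [0.4,0,0],
  [0.4,0,0],
  [-0.8,0,-0.3],
  [-0.3,0,-1],
], spin=[0,0,0,0,0])

```text
clock: 45.33
position: [0.3981, 0.2254, 0.0828]
ee_rot: [0.999, 0.028, -0.028, 0.019]
ft_force: [-1.2, 0.5, -0.0]
finger_gap: -0.0002
```

send_rows([
  [0,0,-1],
  [0,0,-1],
  [0,0.8,-1],
  [0,1,-0.5],
  [0,1,0],
], spin=[0,0,-0.7,-0.7,0], fingers=65)

```text
clock: 45.75
position: [0.4102, 0.1731, 0.183]
ee_rot: [0.994, 0.104, -0.025, 0.013]
ft_force: [0.7, -0.0, -0.2]
finger_gap: 0.0605
```

```bash

python3 -c "
from h import *
lean();go(.468,-.012,.15,10)"
```

```text
lean [-0.0463 -0.0308] in tool x,y: [ 0.0517 -0.0206] j [-0.37  0.4  -0.12  2.01  0.07  0.8  -0.32]
t45.75 p [0.4102 0.1731 0.183 ] yaw11.9 gap0.0605 F [ 0.7 -0.  -0.2] j7 -0.32
 dp(tool now) [0.8  7.69 1.44] spin 0.39
 dp(after spin) [1.06 7.66 1.44]
```

send_rows([
  [0.1,1,0],
  [0.1,1,0],
  [0.1,1,0],
  [0.1,1,0],
  [0.1,1,0],
], spin=[0.3,0,0,0,0])

```text
clock: 46.17
position: [0.4497, 0.0552, 0.192]
ee_rot: [0.995, 0.096, -0.018, 0.011]
ft_force: [0.0, -0.2, 0.0]
finger_gap: 0.0646
```

send_rows([
  [0.1,1,0],
  [0.1,0.9,0.3],
  [0.1,0.3,0.5],
  [0,0,0.3],
], spin=[0,0,0,0])

```text
clock: 46.5
position: [0.4729, -0.0029, 0.1699]
ee_rot: [0.996, 0.093, -0.012, 0.012]
ft_force: [-0.4, -0.3, -0.5]
finger_gap: 0.0651
```

```bash

python3 -c "
from h import *
lean();go(.468,-.012,.06,10)
p,d=read_camera('wrist');cv2.imwrite('pics/w23.png',p)"
```

```text
lean [-0.0213 -0.0265] in tool x,y: [ 0.0258 -0.0221] j [-0.01  0.44 -0.07  1.98  0.08  0.75  0.06]
t46.50 p [ 0.4729 -0.0029  0.1699] yaw10.7 gap0.0651 F [-0.4 -0.3 -0.5] j7 0.06
 dp(tool now) [-0.15  0.22  4.41] spin 0.13
 dp(after spin) [-0.15  0.23  4.41]
```

View pics/w23.png

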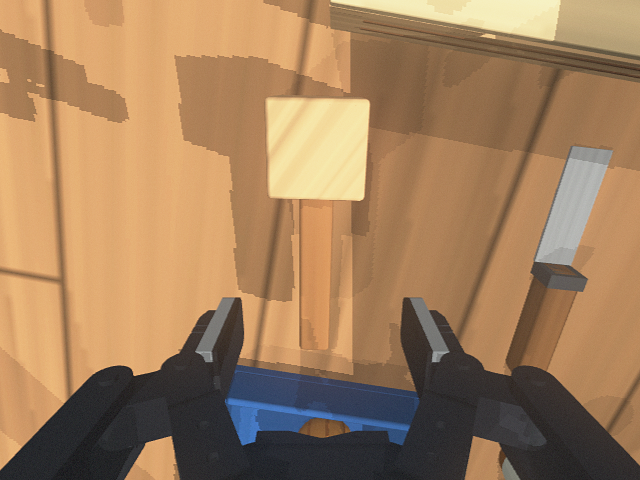

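send_rows([
  [-0.1,0.2,0.9],
  [-0.05,0.1,1],
  [0,0.1,1],
  [0,0.1,1],
  [0,0,0.6],
], spin=[0.1,0,0,0,0])

```text
clock: 46.97
position: [0.4735, -0.0084, 0.0587]
ee_rot: [0.995, 0.095, -0.006, 0.01]
ft_force: [-0.1, -0.7, 0.2]
finger_gap: 0.0649
```

```bash

python3 -c "
from h import *
lean();go(.468,-.012,.023,10)
p,d=read_camera('wrist');cv2.imwrite('pics/w24.png',p)"
```

```text
lean [-0.0096 -0.0205] in tool x,y: [ 0.0132 -0.0183] j [-0.01  0.62 -0.05  2.09  0.11  0.44  0.04]
t46.97 p [ 0.4735 -0.0084  0.0587] yaw10.9 gap0.0649 F [-0.1 -0.7  0.2] j7 0.04
 dp(tool now) [-0.22  0.07  1.43] spin 0.17
 dp(after spin) [-0.22  0.08  1.43]
```

View pics/w24.png

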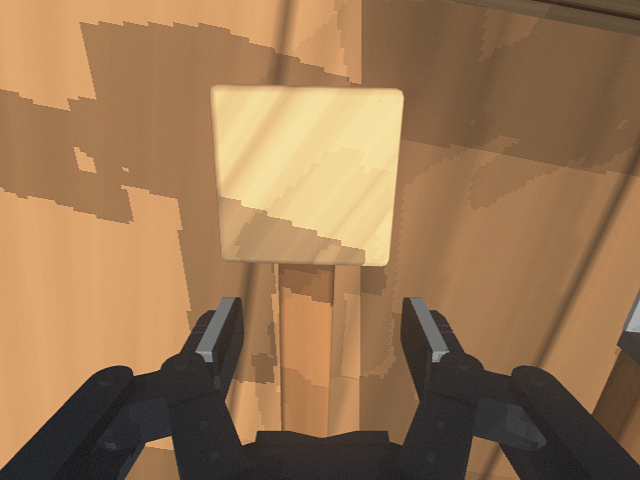

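send_rows([
  [-0.25,0.1,0.6],
  [0,0.05,0.5],
  [0,0,0.3],
  [0,0,0],
], spin=[0.15,0,0,0])

```text
clock: 47.35
position: [0.4675, -0.0061, 0.0224]
ee_rot: [0.996, 0.093, -0.007, 0.007]
ft_force: [-0.7, 0.6, 0.2]
finger_gap: 0.0651
```

```bash

python3 -c "
from h import *
lean();go(.468,-.012,.022,10)"
```

```text
lean [-0.0127 -0.0161] in tool x,y: [ 0.0154 -0.0135] j [-0.02  0.69 -0.04  2.12  0.12  0.35  0.03]
t47.35 p [ 0.4675 -0.0061  0.0224] yaw10.7 gap0.0651 F [-0.7  0.6  0.2] j7 0.03
 dp(tool now) [-0.02  0.24  0.02] spin 0.13
 dp(after spin) [-0.02  0.24  0.02]
```

send_rows([
  [0,0,0],
  [0,0,0],
  [0,0,0],
  [0,0,0],
  [0,0,0],
], spin=[0,0,0,0,0], fingers=12, force=100)

```text
clock: 47.77
position: [0.4695, -0.0032, 0.0257]
ee_rot: [0.995, 0.095, -0.005, 0.007]
ft_force: [-0.2, -0.0, -3.7]
finger_gap: 0.0225
```

```bash

python3 -c "
from h import *
lean();go(.468,-.012,.022,10);s=read_state();print(repr(s['position']),repr(s['ee_rot']))"
```

```text
lean [-0.0078 -0.0146] in tool x,y: [ 0.0104 -0.0129] j [-0.02  0.68 -0.04  2.12  0.12  0.35  0.03]
t47.77 p [ 0.4695 -0.0032  0.0257] yaw10.9 gap0.0225 F [-0.2 -0.  -3.7] j7 0.03
 dp(tool now) [-0.13  0.33  0.15] spin 0.18
 dp(after spin) [-0.12  0.33  0.15]
array([ 0.46954443, -0.00319873,  0.02572574]) array([ 0.99544318,  0.09499677, -0.00457651,  0.00689476])
```

send_rows([
  [0,0,-0.5],
  [0,0,-1],
  [0,0,-1],
  [0,0,-1],
  [0,0,-1],
], spin=[0,0,0,0,0])

```text
clock: 48.18
position: [0.4653, -0.0023, 0.1372]
ee_rot: [0.995, 0.095, -0.013, 0.007]
ft_force: [-0.1, 0.1, -2.5]
finger_gap: 0.0226
```

```bash

python3 -c "
from h import *
lean();go()
for n in ['top','wrist']:
  p,d=read_camera(n);cv2.imwrite('pics/%s25.png'%n,p);np.save('pics/%s25.npy'%n,d)"
```

```text
lean [-0.024  -0.0157] in tool x,y: [ 0.0265 -0.0109] j [ 0.    0.48 -0.08  2.03  0.08  0.66  0.06]
t48.18 p [ 0.4653 -0.0023  0.1372] yaw10.9 gap0.0226 F [-0.1  0.1 -2.5] j7 0.06
 dp(tool now) [0. 0. 0.] spin 0
```

View pics/wrist25.png

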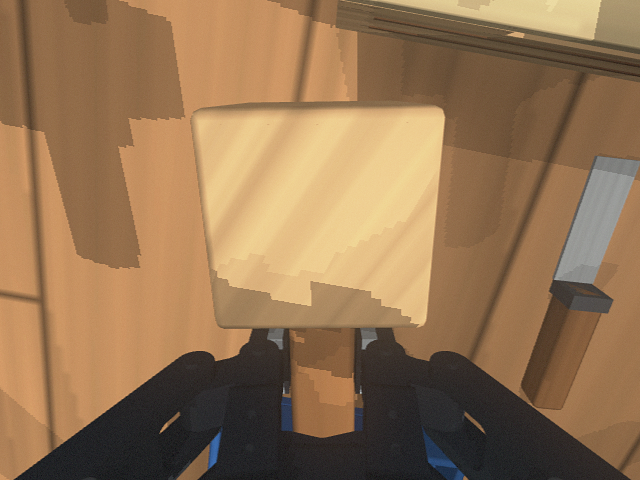

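View pics/top25.png

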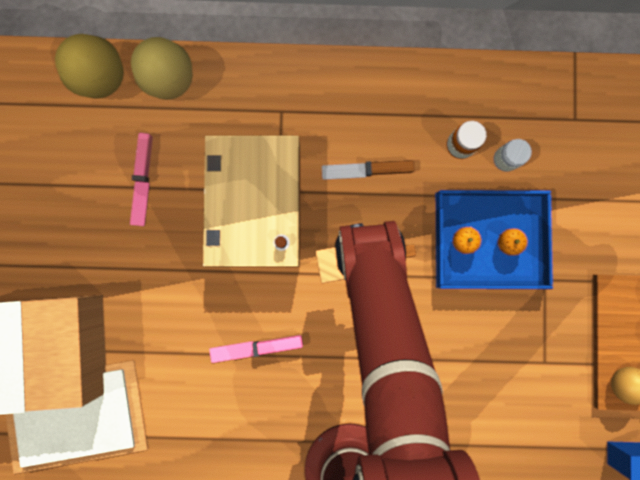

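```bash
cat >>h.py <<'E'
MG=R.from_quat([ 0.99544318,0.09499677,-0.00457651,0.00689476]);MOFF=MG.inv().apply(np.array([.4573,.0471,0])-np.array([.46954,-.0032,.02573]))
def mal(x,y,z):
    s=read_state();r=R.from_quat(s["ee_rot"]);f=np.array(s["position"])+r.apply(MOFF)
    d=np.array([x,y,z])-f; print("face",f.round(4)); p=np.array(s["position"])+d; go(p[0],p[1],p[2]); lean()
E
python3 -c "
from h import *
p=cv2.imread('pics/top25.png');h=cv2.cvtColor(p,cv2.COLOR_BGR2HSV);m=np.zeros((480,640),np.uint8);m[230:255,268:294]=(h[230:255,268:294,2]<130)
cs=cv2.findContours(m,cv2.RETR_EXTERNAL,cv2.CHAIN_APPROX_NONE)[0];c=max(cs,key=cv2.contourArea);mm=cv2.moments(c);u=mm['m10']/mm['m00'];v=mm['m01']/mm['m00'];print(u,v,cv2.contourArea(c),ray('top',u,v,.116))
mal(.4995,.159,.14)"
```

```text
280.77168949771686 242.32420091324198 73.0 [0.49809505 0.15870245 0.116     ]
face [0.4563 0.0482 0.114 ]
t48.28 p [ 0.4686 -0.002   0.1397] yaw10.8 gap0.0227 F [ 0.4  1.1 -4.2] j7 0.06
 dp(tool now) [ 2.51 -4.01 -1.13] spin 0
lean [-0.014  -0.0152] in tool x,y: [ 0.0166 -0.0123] j [ 0.    0.48 -0.08  2.03  0.08  0.65  0.06]
```

send_rows([
  [0,0,-0.8],
  [0.3,-0.2,-0.8],
  [0.6,-0.9,-0.1],
  [0.6,-0.9,0],
  [0.5,-0.9,0],
], spin=[0,0,0,0,0])

```text
clock: 48.7
position: [0.5006, 0.0713, 0.1783]
ee_rot: [0.996, 0.086, -0.013, 0.01]
ft_force: [-0.4, 0.3, -3.7]
finger_gap: 0.0229
```

send_rows([
  [0.4,-0.8,0],
  [0.1,-0.3,0],
  [0,0,0],
], spin=[0,0,0])

```text
clock: 48.95
position: [0.5072, 0.1077, 0.1738]
ee_rot: [0.996, 0.09, -0.015, 0.009]
ft_force: [-0.8, -0.3, -2.8]
finger_gap: 0.0229
```

```bash

python3 -c "
from h import *
mal(.4985,.159,.125)
for n in ['top','scene']:
  p,d=read_camera(n);cv2.imwrite('pics/%s26.png'%n,cv2.resize(p[90:290,180:440] if n=='top' else p[150:350,240:500],None,fx=2.5,fy=2.5))"
```

```text
face [0.495  0.1579 0.148 ]
t48.95 p [0.5072 0.1077 0.1738] yaw10.3 gap0.0229 F [-0.8 -0.3 -2.8] j7 -0.14
 dp(tool now) [ 0.18 -0.03  0.91] spin 0
lean [-0.0283 -0.0199] in tool x,y: [ 0.0314 -0.0145] j [-0.2   0.5  -0.09  1.85  0.07  0.83 -0.14]
```

View pics/scene26.png

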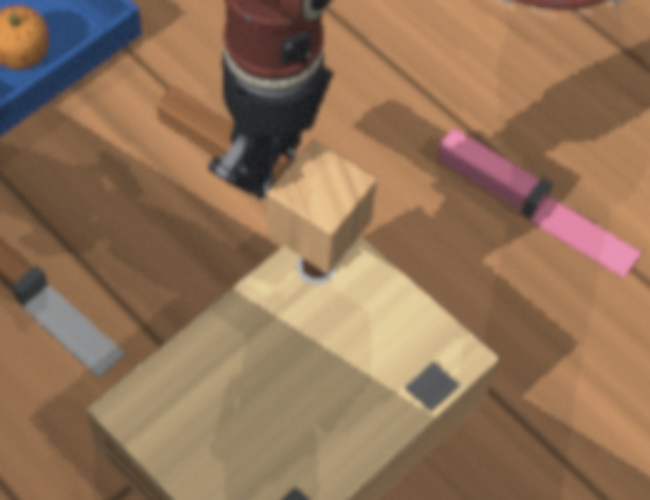

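View pics/top26.png

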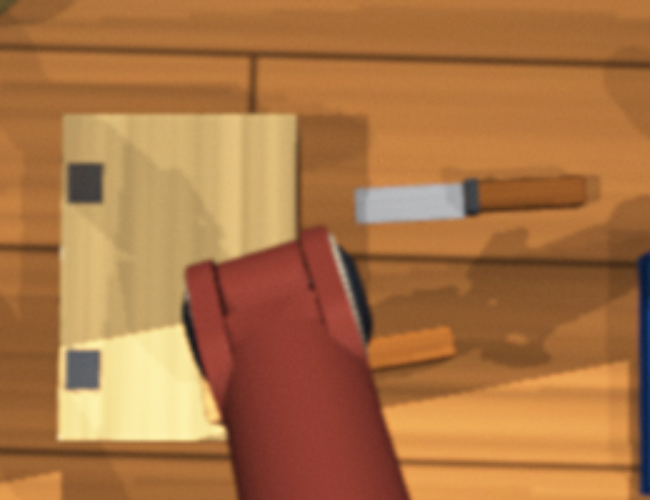

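send_rows([
  [0.15,0,0.5],
  [0,0.1,0.5],
  [0,0,0.4],
  [0,0,0.3],
  [0,0,0.3],
], spin=[0,0,0,0,0])

```text
clock: 49.47
position: [0.5104, 0.0937, 0.1241]
ee_rot: [0.996, 0.082, -0.013, 0.011]
ft_force: [-0.4, 2.0, 1.9]
finger_gap: 0.0225
```

```bash

python3 -c "
from h import *
mal(.4985,.159,.097)"
```

```text
face [0.4991 0.1441 0.0981]
t49.47 p [0.5104 0.0937 0.1241] yaw9.4 gap0.0225 F [-0.4  2.   1.9] j7 -0.15
 dp(tool now) [ 0.08 -0.59  0.03] spin 0
lean [-0.0244 -0.0237] in tool x,y: [ 0.0279 -0.0194] j [-0.19  0.57 -0.07  1.9   0.09  0.71 -0.15]
```

send_rows([
  [0,0,0.3],
  [0,0,0.3],
  [0,0,0.3],
], spin=[0,0,0])

```text
clock: 49.72
position: [0.5119, 0.0845, 0.107]
ee_rot: [0.997, 0.08, -0.011, 0.015]
ft_force: [-4.2, -4.8, 19.8]
finger_gap: 0.0225
```

```bash

python3 -c "
from h import *
mal(.4985,.159,.097)
p,d=read_camera('scene');cv2.imwrite('pics/scene27.png',cv2.resize(p[150:350,240:500],None,fx=2.5,fy=2.5))"
```

```text
face [0.5009 0.1347 0.0805]
t49.72 p [0.5119 0.0845 0.107 ] yaw9.1 gap0.0225 F [-4.2 -4.8 19.8] j7 -0.15
 dp(tool now) [ 0.04 -0.96 -0.69] spin 0
lean [-0.02   -0.0322] in tool x,y: [ 0.0249 -0.0286] j [-0.18  0.59 -0.06  1.92  0.1   0.66 -0.15]
```

View pics/scene27.png

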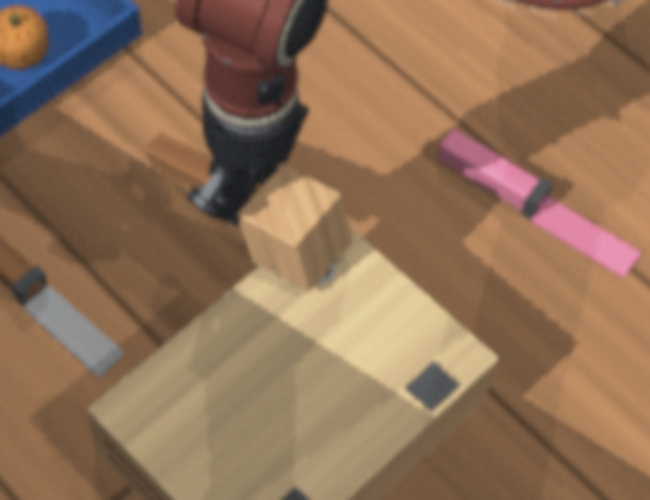

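send_rows([
  [0,0,-0.6],
  [0,0,-0.8],
  [0,0,-0.8],
  [0,0.5,-0.5],
  [0,0.8,0],
], spin=[0,0,0,0,0])

```text
clock: 50.18
position: [0.5154, 0.0489, 0.1753]
ee_rot: [0.997, 0.079, -0.015, 0.019]
ft_force: [1.3, 0.4, -3.9]
finger_gap: 0.0227
```

send_rows([
  [0,0.8,0],
  [0,0.5,0],
  [0,0,0],
], spin=[0,0,0])

```text
clock: 50.43
position: [0.5195, 0.0061, 0.1767]
ee_rot: [0.997, 0.074, -0.016, 0.023]
ft_force: [0.0, -0.6, -3.4]
finger_gap: 0.0228
```

```bash

python3 -c "
from h import *
mal(.4985,.159,.097)
p,d=read_camera('scene');cv2.imwrite('pics/scene28.png',cv2.resize(p[150:350,240:500],None,fx=2.5,fy=2.5))
W=cloud('scene',d);print(W[250:258,364:372,2].round(3))
p,d=read_camera('top');cv2.imwrite('pics/top28.png',cv2.resize(p[90:290,180:440],None,fx=2.5,fy=2.5))
p,d=read_camera('wrist');cv2.imwrite('pics/w28.png',p)
"
```

```text
face [0.5088 0.056  0.1495]
t50.43 p [0.5195 0.0061 0.1767] yaw8.5 gap0.0228 F [ 0.  -0.6 -3.4] j7 -0.01
 dp(tool now) [ 0.27 -4.22  1.91] spin 0
lean [-0.0276 -0.0476] in tool x,y: [ 0.0343 -0.043 ] j [-0.04  0.49 -0.05  1.84  0.09  0.84 -0.01]
[[0.098 0.103 0.096 0.098 0.1   0.098 0.088 0.093]
 [0.095 0.095 0.099 0.1   0.098 0.098 0.098 0.089]
 [0.095 0.099 0.099 0.096 0.098 0.101 0.104 0.098]
 [0.1   0.099 0.1   0.099 0.099 0.099 0.093 0.099]
 [0.094 0.098 0.101 0.099 0.096 0.099 0.098 0.097]
 [0.098 0.093 0.094 0.101 0.098 0.1   0.105 0.094]
 [0.098 0.094 0.099 0.099 0.1   0.099 0.103 0.096]
 [0.097 0.1   0.096 0.094 0.099 0.099 0.1   0.097]]
```

View pics/scene28.png

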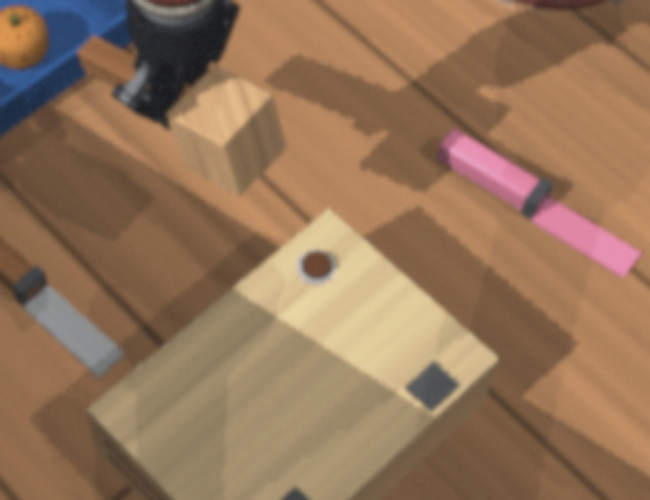

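View pics/w28.png

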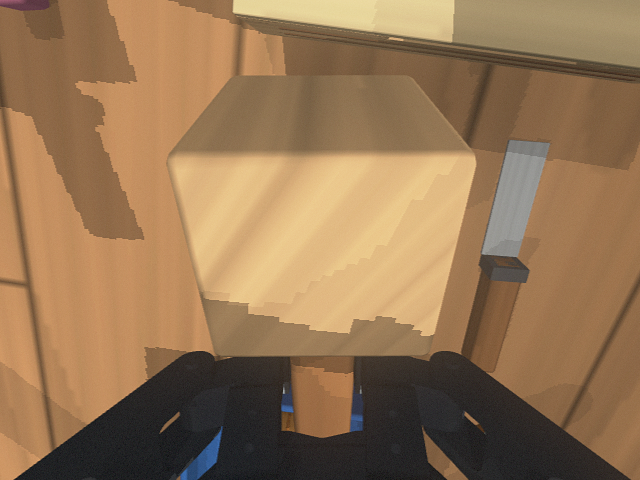

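send_rows([
  [0,0,0.8],
  [0,0.2,1],
  [0,0.1,1],
  [0,0.1,1],
  [0,0,0.6],
], spin=[0,0,0,0,0])

```text
clock: 51.0
position: [0.5218, 0.0062, 0.0667]
ee_rot: [0.996, 0.084, -0.009, 0.018]
ft_force: [-0.4, -0.7, -2.7]
finger_gap: 0.0227
```

```bash

python3 -c "
from h import *
mal(.5,.05,.0)
p,d=read_camera('scene');cv2.imwrite('pics/scene29.png',cv2.resize(p[120:320,200:460],None,fx=2.5,fy=2.5))
"
```

```text
face [0.5105 0.0562 0.0399]
t51.00 p [0.5218 0.0062 0.0667] yaw9.6 gap0.0227 F [-0.4 -0.7 -2.7] j7 -0.02
 dp(tool now) [-0.42  0.12  1.61] spin 0
lean [-0.0154 -0.0367] in tool x,y: [ 0.0213 -0.0336] j [-0.04  0.66 -0.05  1.95  0.12  0.56 -0.02]
```

View pics/scene29.png

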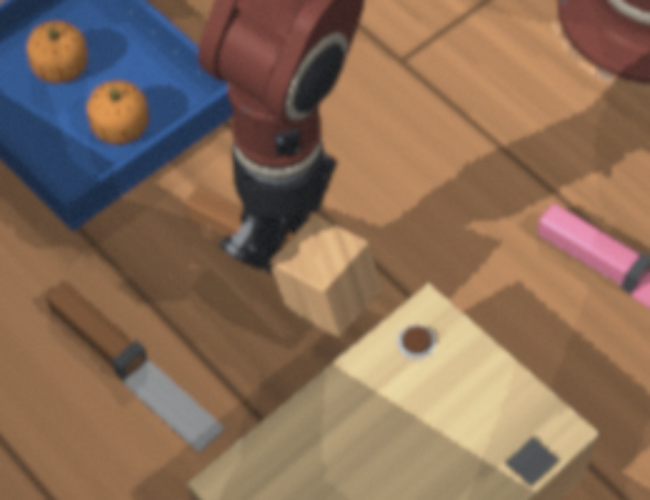

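send_rows([
  [0,0.1,0.4],
  [0,0.1,0.4],
  [0,0,0.3],
], spin=[0,0,0])

```text
clock: 51.3
position: [0.5207, 0.0056, 0.036]
ee_rot: [0.996, 0.087, -0.012, 0.016]
ft_force: [-0.1, -0.3, -2.7]
finger_gap: 0.0223
```

send_rows([
  [0,0,0.3],
  [0,0,0.2],
], spin=[0,0])

```text
clock: 51.47
position: [0.5208, 0.0067, 0.0228]
ee_rot: [0.996, 0.088, -0.011, 0.015]
ft_force: [-0.4, 0.1, -2.5]
finger_gap: 0.0226
```

```bash

python3 -c "
from h import *
mal(.5,.05,.0)
"
```

```text
face [ 0.509   0.0567 -0.0037]
t51.47 p [0.5208 0.0067 0.0228] yaw10.1 gap0.0226 F [-0.4  0.1 -2.5] j7 -0.02
 dp(tool now) [-0.4   0.2  -0.13] spin 0
lean [-0.0194 -0.0324] in tool x,y: [ 0.0248 -0.0285] j [-0.05  0.73 -0.04  1.97  0.13  0.47 -0.02]
```

send_rows([
  [0,0,0.2],
  [0,0,0.15],
], spin=[0,0])

```text
clock: 51.63
position: [0.5211, 0.0077, 0.0187]
ee_rot: [0.996, 0.089, -0.011, 0.015]
ft_force: [-13.3, -0.6, 52.9]
finger_gap: 0.023
```

```bash

python3 -c "
from h import *
mal(.5,.05,.0)
p,d=read_camera('scene');cv2.imwrite('pics/scene30.png',cv2.resize(p[120:320,200:460],None,fx=2.5,fy=2.5))
"
```

```text
face [ 0.5092  0.0576 -0.0079]
t51.63 p [0.5211 0.0077 0.0187] yaw10.2 gap0.0230 F [-13.3  -0.6  52.9] j7 -0.02
 dp(tool now) [-0.43  0.24 -0.3 ] spin 0
lean [-0.0186 -0.0327] in tool x,y: [ 0.0241 -0.0289] j [-0.05  0.74 -0.04  1.97  0.13  0.46 -0.02]
```

View pics/scene30.png

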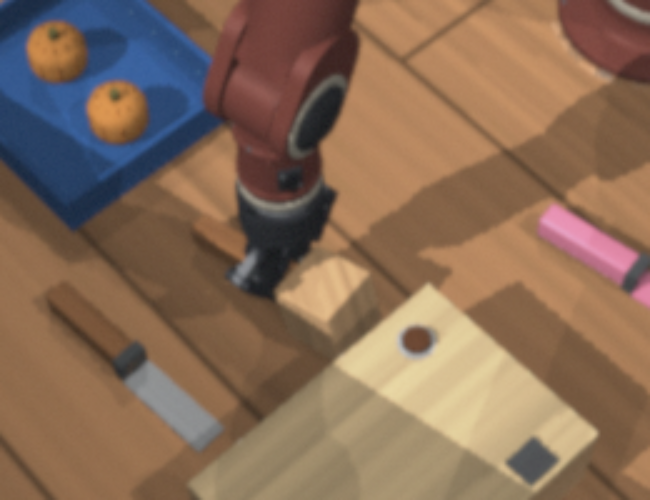

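The mallet is on the counter. I'll open the fingers, then retreat straight up.

send_rows([
  [0,0,0],
  [0,0,0],
  [0,0,0],
  [0,0,0],
  [0,0,0],
], spin=[0,0,0,0,0], fingers=60, force=20)

```text
clock: 52.1
position: [0.5252, 0.0086, 0.0233]
ee_rot: [0.996, 0.089, -0.005, 0.015]
ft_force: [0.4, -1.0, -0.0]
finger_gap: 0.0597
```

send_rows([
  [0,0,-0.4],
  [0,0,-0.8],
  [0,0,-1],
  [0,0,-1],
  [0,0,-1],
], spin=[0,0,0,0,0])

```text
clock: 52.52
position: [0.5216, 0.0116, 0.1271]
ee_rot: [0.996, 0.089, -0.013, 0.015]
ft_force: [-0.2, -0.1, -0.3]
finger_gap: 0.0598
```

send_rows([
  [0,0,-1],
  [0,0.8,-1],
  [0,1,-0.5],
  [0,1,0],
  [0,1,0],
], spin=[0,0,0,0,0])

```text
clock: 52.93
position: [0.5432, -0.073, 0.2042]
ee_rot: [0.995, 0.097, -0.007, 0.013]
ft_force: [0.4, -0.7, -0.7]
finger_gap: 0.0599
```

send_rows([
  [0,1,0],
  [0,1,0],
  [0,1,0],
  [0,1,0],
  [0,0.5,0],
], spin=[0,0,0,0,0])

```text
clock: 53.35
position: [0.5651, -0.1917, 0.2112]
ee_rot: [0.995, 0.096, -0.005, 0.014]
ft_force: [0.1, -0.3, 0.3]
finger_gap: 0.0601
```

```bash

python3 -c "
from h import *
go();lean()
for n in ['top','scene']:
  p,d=read_camera(n);cv2.imwrite('pics/%s31.png'%n,p);W=cloud(n,d)
  if n=='top':
    Z=W[...,2]; print('peg',np.nanmedian(Z[240:245,278:284]),'lid',np.nanmedian(Z[180:215,225:290]))
"
```

```text
t53.35 p [ 0.5651 -0.1917  0.2112] yaw11.0 gap0.0601 F [ 0.1 -0.3  0.3] j7 0.41
 dp(tool now) [0. 0. 0.] spin 0
lean [-0.0072 -0.0292] in tool x,y: [ 0.0126 -0.0273] j [ 0.32  0.55 -0.07  1.61  0.08  0.98  0.41]
peg 0.09706485453425362 lid 0.08908814968763723
```

View pics/scene31.png

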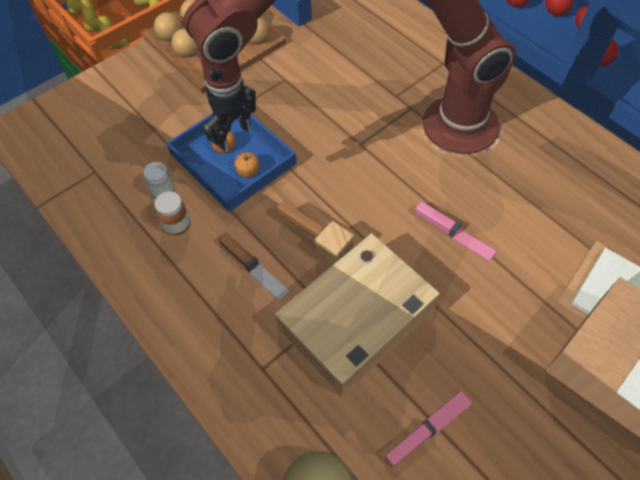

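View pics/top31.png

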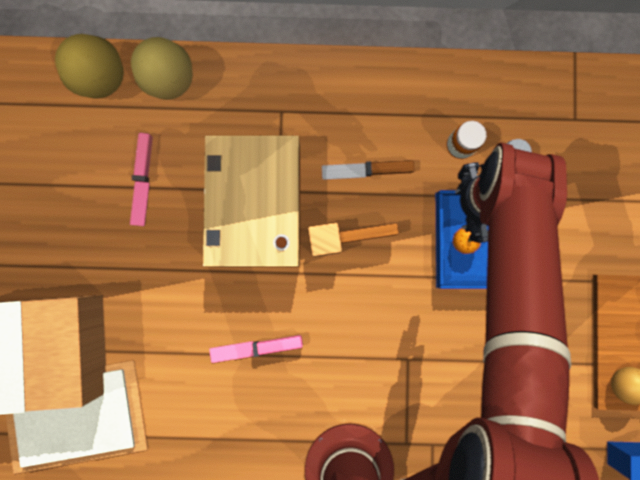

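send_rows([
  [0,0,-0.5],
  [0,0,0],
  [0,0,0],
], spin=[0,0,0])

```text
clock: 53.7
position: [0.5641, -0.1844, 0.2225]
ee_rot: [0.995, 0.098, -0.006, 0.011]
ft_force: [-0.3, 1.8, -0.4]
finger_gap: 0.0598
```

```bash

python3 -c "
from h import *
p,d=read_camera('top');Z=cloud('top',d)[...,2]
print('mallet handle',np.nanmedian(Z[228:238,350:390]),Z[232,360].round(3),Z[231,385].round(3),'head',np.nanmedian(Z[232:246,316:334]),'pry handle',Z[167,390].round(3))
print(job_done())"
```

```text
mallet handle 0.05453262350256938 0.057 0.054 head 0.0692033915232605 pry handle 0.03
the job is handed in; nothing more can be done
None
```

I finished the job in about 54 s of robot time and handed it in; no verdict was reported.

**What I did:** I levered the lid up with the steel-bladed, brown-handled pry tool and pushed it fully open. Both squashes (there were only two) went upright, side by side, onto the tray floor. I shut the lid with closed fingertips, pressed the peg down with the mallet, and laid both tools on the counter.

**Last checks:**
- **Lid:** it reads flat, with its top at 0.089 m (nominal 0.090 m).
- **Peg:** its top is 8 mm above the lid, which means fully down.
- **Mallet:** it stands on its striking face, handle top at about 0.055 m and head top at 0.069 m.
- **Pry tool:** it lies flat, handle top at 0.030 m.
- **Jar and can:** both look unmoved in the last pictures. In the last top view the arm hid most of the can, so that rests on the scene camera.
- **Squashes:** the arm hid the second one in the last top view. Both stood upright in the tray in the earlier top and scene views.
- **Gripper:** it was clear of everything at hand-in.

**What did not go to plan:**
- **Tool tilt:** the gripper's tilt drifted, up to about 13°. I straightened it three times by pressing closed fingertips against the fixed crate walls. The forces read after those presses reached about 35 N.
- **Shutting the lid:** the force read about 67 N at the end, well under the 120 N limit.
- **Mallet slip:** it tilted in the grip while pressing the peg, but the peg still went fully down. It settled upright on release, after about 54 N when I set it down.

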